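# Emboss the inspection dot in the lot tag

## Robot

A 6-joint arm with a two-finger parallel gripper is mounted at the origin on a cart in front of the work surface, level with it; the furniture and walls round the work are solid. World frame = base frame: x ahead of the robot, y to its left, z up, the work surface at z = 0. Lengths are in m, angles in degrees, forces in N, time in s.
With the tool pointing down it reaches from about 0.35 to 0.875 m from the base axis. Payload 4.2 kg.
Tool frame: the origin (TCP) lies at the very end of the fingers, on their centre line; the grasp point (between the pads) lies 19 mm behind it (r.hold_point_z is the distance from the TCP to the grasp point, in m); z points along the fingers, y is the direction in which the jaws open and shut (so a half turn about z gives the same grasp; the last joint's range is limited). The gripper opens to 87 mm and grips with 3 to 60 N. Pads are 19 mm wide; open, the fingers measure 117 mm over their backs; the gripper's body (75 mm by 190 mm) begins 51 mm behind the grasp point.
Start: joints at [86.265, 22.042, 0.453, 0, -68.411, -14.817], TCP at [0.199, 0.593, 0.223] pointing down, gripper open.
Joint ranges: [-179.83, 179.83], [-69.29, 118.12], [-61.27, 80.66], [-181.25, 117.63], [-171.15, -9.14], [-177.46, 177.46]. Speed limits (degrees/s): [159.86, 159.86, 180, 180, 180, 180].

## Interface

Orientations are given as a 3x3 rotation matrix whose columns are the frame's x, y, z axes.
In Python, from station import r, cams, ticket gives the robot as it stands.
- The arm moves only by the tool drive_tool, never from a script. Its argument "deltas" is a list of rows, each an object of numbers: "dx", "dy", "dz": the shift along the tool's x, y, z in m; "wx", "wy", "wz": the turn, a rotation vector about the tool's x, y, z in degrees. A call has 1 to 20 rows; each row is the pose to reach, as a shift and turn from the pose commanded when the call began, along the tool's axes at that moment; what a row does not reach only later rows make up. A row lasts 1/10 s, in which the tool goes at most 50 mm and 8.59 degrees, less where a joint would pass 70% of its speed; a pose out of reach is approached as far as the arm can. A call with a gripper value outside its range is refused whole. "gripper" is the opening, from 0 (shut) to 1 (fully open), set as the call begins (left out, the last holds). The fingers move at their own pace and stop on an object; the grip force is fixed at half the most. Time passes only in rows, so rows that repeat a pose let the fingers close. It gives the time, the measured TCP pose, the force and the opening at its end, in the units of the state.
- r.sense(): the state, without advancing time (a new reading comes with each control period).
- cams.capture(name): name is "scene" or "top" or "wrist"; returns the picture (400x640x3 uint8, red, green, blue); there is no depth.
- cams.camera_model(name): a dict with "intrinsics" (3x3 intrinsics, pixels), "extrinsics" (4x4, takes a point from world to camera coordinates); the wrist camera has in their place "T_tool_cam" (4x4, takes a point from camera to tool coordinates, whose origin is the TCP and whose axes are the flange's). Camera axes: x right, y down, z forward; pixel columns grow to the right and rows downward; lengths in m; the calibration is good to about 2 mm. A picture is of the moment at which its call begins: read the wrist's pose just before it. camera_model takes no time and is no camera call.
- ticket.finish_job(): hands the job in, once; it reports no verdict.
The state is a dict: "time_s": time; "joints": joint angles; "joint_velocities": joint speeds; "effort": joint torques, N m; "tcp_pos": TCP position; "ee_rot": TCP orientation; "wrist_force": force on the tool from outside, world axes, zero at the start; "moment": the same for the moment, N m; "gripper_width": opening from 0.0 (shut) to 1.0 (fully open).
Only numpy, scipy, OpenCV 4.12 (cv2) and the standard library are available. Lean on these libraries where they do the work, as an engineer would, in place of code of your own. Each camera call takes 0.05 s, during which the arm holds its last target.

## Task

Take the round dot punch from the rack and let it down through the guide bush of the embossing jig onto the metal tag. Press squarely and evenly until the dot is sunk about 2.5 mm, hold the pressure for a second, then draw the punch straight up out of the bush and stand it back in the rack, fully down on its collar. Do not strike or force the jig, do not press the dot deeper than 3.5 mm, and leave the cups, the square punch and everything else where it is.

Things in the scene. Friction and masses are not known exactly. Their poses are not given: they have to be found in the camera images.
- jig: hand embossing jig screwed to the worktop: dark steel base 136 x 92 x 12 mm, grey column at its rear (+x), grey overarm 40 mm wide (top 64 mm above the worktop) reaching forward over a steel die block, on which a soft aluminium tag 66 x 36 mm is clipped. An upright steel guide bush sits in the overarm. All rigid: keep contact forces under 25 N. Origin: centre of the base's underside
- bush_mouth (a point): centre of the guide bush's upper rim, 72 mm above the worktop, 12 mm in front (-x) of the jig's origin. Funnel 19 mm wide at the rim, narrowing over 6 mm to a 12 mm bore, 16 mm long, then air down to the tag. The tag lies 26 to 44 mm below this rim: the packing under the die block differs from job to job, is not measured and must be felt. z up
- dimple (a joint): depth of the dot (m): 0 while the tag is flat, grows as the 12 mm round spot of tag metal under the bush is pressed down into the die; at most 8 mm. Like thin soft sheet it begins to yield at about 9 N, then needs about 2 N more per further mm (14 N for 2.5 mm; more when pressed fast: 0.15 N per mm/s) and stays down when released
- punch_grip (a point): round dot punch; this point is on its axis, mid-grip, 84 mm above its tip. Dark round grip 16 mm thick with bright grooves, from 28 mm below to 22 mm above this point; domed top ends 30 mm above it. Under the grip a collar 20 mm wide, 4 mm thick, then a smooth oiled nose 10 mm thick, 52 mm long, tip bevelled. Stands upright in the rack on its collar. 0.1 to 0.2 kg. z up its axis
- punch_tip (a point): centre of the dot punch's tip, the lower end of its nose (6 mm flat, bevelled to 10 mm)
- punch_collar (a point): centre of the underside of the dot punch's collar, 52 mm above its tip; at the height of the rack's top when the punch stands fully down
- square_punch: another punch in the rack, with a square grip 18 mm wide and a 13 mm nose that is too thick for the bush; not for this job. Origin at the centre of its lower end, 52 mm below the rack's top
- rack: wooden punch rack fixed to the worktop, 50 x 150 x 56 mm, long side along its own y, with a row of three 15 mm through holes 45 mm apart (points rack_hole0..2). Origin: centre of its underside. The two punches stand in the two outer holes, which in which differs; the middle hole is empty
- rack_hole0 (a point): centre of the mouth, on the rack's top 56 mm above the worktop, of the hole at the rack's +y end; any free hole of the rack will do for the punch
- rack_hole1 (a point): the same of the middle hole
- rack_hole2 (a point): the same of the hole at the rack's -y end
- cup_28: finished drawn steel cup, 64 mm wide, 47 mm high, loose bystander; origin at the centre of its underside. Three more cups, a caliper, a tape roll and a pen lie farther off
- cup_30: the same kind of cup, loose bystander
- v_block: ground steel V block 62 x 57 x 35 mm, loose bystander
Mind the look-alikes: they are no part of the job. What is shaped like the part that bears punch_grip but purple is not meant.

How it is judged (in metres and radians):
On the way, in this order (a step that is already met when the one before it is completed fails the run):
1. the punch stands squarely in the bush and presses on the dot, at least 1.7 mm deep, for half a second (value of joint dimple above 0.0017 m and contact force between punch and jig above 5 N and horizontal distance between punch_tip and bush_mouth below 0.004 m and angle between punch_tip's own z axis and vertical below 0.1 rad), for 0.5 s.
2. the punch is lifted out of the bush, its tip clear above the mouth (z of punch_tip in the frame of bush_mouth above 0.008 m), for 0.1 s.
At the end, for the whole second after the job is handed in: the dot is between 1.7 and 3.5 mm deep, and the dot punch stands upright (within 4.5 degrees) in a hole of the rack with its collar down on the rack's top (collar centre within 6 mm of the centre of the hole's mouth) (value of joint dimple between 0.0017 and 0.0035 m and (distance between punch_collar and rack_hole0 below 0.006 m or distance between punch_collar and rack_hole1 below 0.006 m or distance between punch_collar and rack_hole2 below 0.006 m) and angle between punch_tip's own z axis and vertical below 0.08 rad and linear speed of square_punch below 0.02 m/s); the robot touches nothing.
It fails at once if the dot pressed deeper than 3.5 mm (value of joint dimple above 0.0035 m).
It fails at once if the punch or the robot forced against the jig with more than 25 N (contact force between any of punch, the fingers, the arm and jig above 25 N).
It fails at once if the punch pressed while leaning more than 7 degrees (contact force between punch and jig above 9 N and angle between punch_tip's own z axis and vertical above 0.12 rad).
It fails at once if the square punch taken from its place (distance of square_punch from where it was at the start of the episode above 0.015 m).
It fails at once if a cup or the V block beside the work shifted by more than 20 mm (distance of any of cup_28, cup_30, v_block from where it was at the start of the episode above 0.02 m).
It also fails if it takes over 64 s, if anything falls off the work surface, if the arm or the gripper's body presses on something with over 40 N, if the wrist force passes 120 N, or if a joint passes its speed limit or range.

## Working session

There is one attempt and no reset: what is moved stays moved. The work goes in short steps, Python scripts to look and compute and a tool call to move; the robot and the scene stay as the last step left them, time stands still between calls to the robot, and variables do not carry over. Pictures are saved under pics/ and viewed, and the job is handed in when it is done.

Besides the shell and the picture viewer there is one more tool, called after "Emit:" as name([rows], argument=value, ...), one row to a line, values as JSON. drive_tool: Moves the arm, as the interface text tells. Its arguments: {"type":"object","properties":{"deltas":{"type":"array","items":{"type":"object","properties":{"dx":{"type":"number"},"dy":{"type":"number"},"dz":{"type":"number"},"wx":{"type":"number"},"wy":{"type":"number"},"wz":{"type":"number"}}}},"gripper":{"type":"number"}},"required":["deltas"]}

```bash
mkdir -p pics; ls; python3 - <<'E'
from station import r,cams,ticket
import cv2,numpy as np
s=r.sense();print(s)
for n in("scene","top","wrist"):
    im=cams.capture(n);cv2.imwrite(f"pics/{n}0.png",im[...,::-1]);print(n,cams.camera_model(n))
E
```

```text
pics
{'time_s': 0.0, 'joints': array([ 8.62639902e+01,  2.20913109e+01,  3.77878458e-01, -2.92150853e-02,
       -6.84122407e+01, -1.48176934e+01]), 'joint_velocities': array([-0.01758577,  0.05761434, -0.03267386,  0.05782658, -0.03965497,
        0.04193844]), 'effort': array([ 9.58871933e-04, -3.90664852e+01,  1.87406892e+01,  4.21986580e+00,
        1.10468621e-02, -1.96920032e-04]), 'tcp_pos': array([0.19864688, 0.59193314, 0.22144026]), 'ee_rot': array([[ 9.47965985e-01, -3.18371029e-01, -6.16043494e-04],
       [-3.18371609e-01, -9.47963534e-01, -2.15780968e-03],
       [ 1.02997321e-04,  2.24166093e-03, -9.99997482e-01]]), 'wrist_force': array([-0.0624248 , -0.65063019,  0.24874495]), 'moment': array([0.00752378, 0.0087501 , 0.00525935]), 'gripper_width': 1.0011455972368457}
scene {'intrinsics': array([[484.93929709,   0.        , 320.23531465],
       [  0.        , 484.93929709, 200.45335509],
       [  0.        ,   0.        ,   1.        ]]), 'extrinsics': array([[ 0.6978083 , -0.71590744,  0.02324025, -0.16181046],
       [-0.38747302, -0.4045681 , -0.82836544,  0.38836
[... 395 characters left out ...]
837,  0.02167524, -0.05050892,  0.49809832],
       [ 0.04997849, -0.024353  , -0.99845334,  0.9580643 ],
       [ 0.        ,  0.        ,  0.        ,  1.        ]])}
wrist {'intrinsics': array([[282.34497808,   0.        , 317.39133573],
       [  0.        , 282.34497808, 201.24172986],
       [  0.        ,   0.        ,   1.        ]]), 'T_tool_cam': array([[ 2.04797071e-04, -9.55872825e-01, -2.93780702e-01,
         8.14004932e-02],
       [ 9.99999840e-01,  4.08174953e-05,  5.64300863e-04,
         1.78441224e-03],
       [-5.27408468e-04, -2.93780770e-01,  9.55872680e-01,
        -1.63425819e-01],
       [ 0.00000000e+00,  0.00000000e+00,  0.00000000e+00,
         1.00000000e+00]])}
```

View pics/scene0.png

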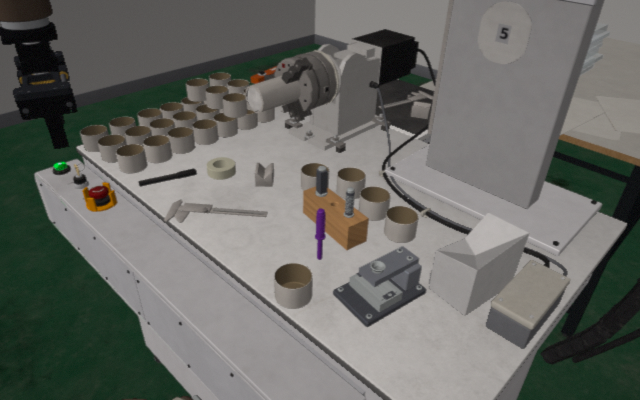

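View pics/top0.png

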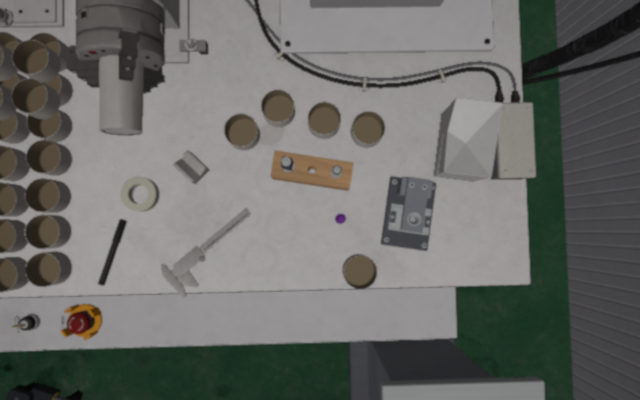

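View pics/wrist0.png

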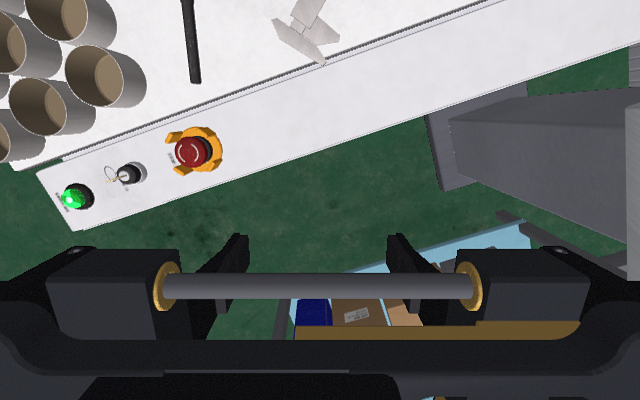

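```bash
python3 - <<'E'
import cv2
a=cv2.imread("pics/scene0.png")[150:330,270:440];b=cv2.imread("pics/top0.png")[130:290,250:450]
cv2.imwrite("pics/cs.png",cv2.resize(a,None,fx=3.3,fy=3.3,interpolation=3));cv2.imwrite("pics/ct.png",cv2.resize(b,None,fx=3.7,fy=3.7,interpolation=3))
E
```

```text
(no output)
```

View pics/cs.png

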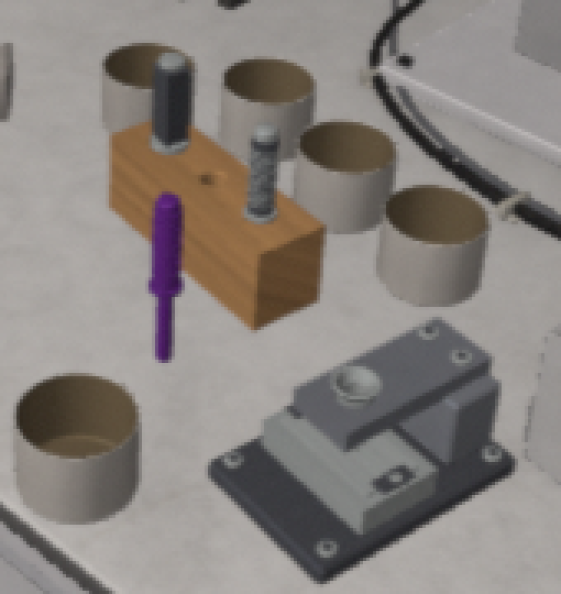

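View pics/ct.png

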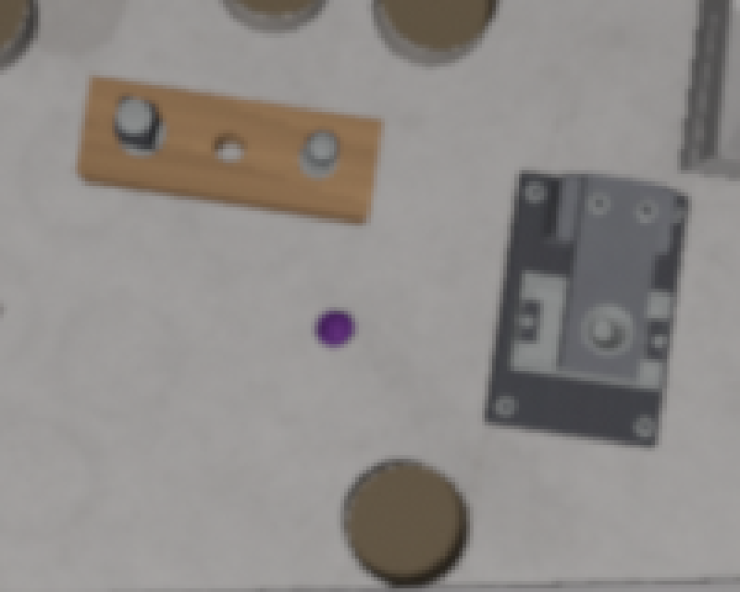

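```bash
cat > h.py <<'E'
from station import r,cams,ticket
import cv2,numpy as np
def P(n):
    m=cams.camera_model(n); return m["intrinsics"],m["extrinsics"]
def wristP(s):
    m=cams.camera_model("wrist");T=np.eye(4);T[:3,:3]=s["ee_rot"];T[:3,3]=s["tcp_pos"]
    return m["intrinsics"],np.linalg.inv(T@m["T_tool_cam"])
def ray(KE,px):
    K,E=KE;d=E[:3,:3].T@np.linalg.solve(K,[px[0],px[1],1.]);return -E[:3,:3].T@E[:3,3],d/np.linalg.norm(d)
def atz(KE,px,z):
    o,d=ray(KE,px);return o+d*(z-o[2])/d[2]
def tri(*obs):
    A=np.zeros((3,3));b=np.zeros(3)
    for KE,px in obs:
        o,d=ray(KE,px);M=np.eye(3)-np.outer(d,d);A+=M;b+=M@o
    x=np.linalg.solve(A,b);return x,[np.linalg.norm(np.cross(x-ray(k,p)[0],ray(k,p)[1])) for k,p in obs]
def proj(KE,X):
    K,E=KE;c=E[:3,:3]@np.asarray(X)+E[:3,3];u=K@c;return u[:2]/u[2]
def shot(name,fn,crop=None,f=1):
    s=r.sense();im=cams.capture(name)[...,::-1].copy();np.save("pics/"+fn+".npy",im)
    if crop: x0,y0,x1,y1=crop;im=im[y0:y1,x0:x1]
    if f!=1: im=cv2.resize(im,None,fx=f,fy=f,interpolation=3)
    cv2.imwrite("pics/"+fn+".png",im);return s
E
python3 - <<'E'
from h import *
S,T=P("scene"),P("top")
c=lambda u,v:(u/3.3+270,v/3.3+150); t=lambda u,v:(u/3.7+250,v/3.7+130)
print("dome",tri((S,c(265,132)),(T,t(322,145))))
print("bush",tri((S,c(357,383)),(T,t(606,330))))
print("bush@72",atz(S,c(357,383),.072),atz(T,t(606,330),.072))
print("hole1",tri((S,c(207,179)),(T,t(230,148))))
print("sq top",tri((S,c(173,62)),(T,t(136,112))))
print("purple top",tri((S,c(168,200)),(T,t(335,328))))
print("collar@60", atz(S,c(262,213),.06))
for p in[(93,77),(382,120),(365,222),(79,180)]:print("rack",atz(T,t(*p),.056))
for p in[(520,170),(689,190),(655,445),(485,422)]:print("jig",atz(T,t(*p),.012))
for p in[(405,523),(437,10),(272,0)]:print("cup",atz(T,t(*p),.047))
E
```

```text
dome (array([0.55844062, 0.24405708, 0.11194072]), [np.float64(0.0003356039109691197), np.float64(0.0003356039109691898)])
bush (array([0.46914552, 0.10275133, 0.06938268]), [np.float64(0.0012850478838113155), np.float64(0.0012850478838111554)])
bush@72 [0.46770367 0.10025644 0.072     ] [0.46825761 0.10425111 0.072     ]
hole1 (array([0.56362969, 0.28894318, 0.05503778]), [np.float64(0.001056871599505094), np.float64(0.0010568715995050752)])
sq top (array([0.57522898, 0.33193803, 0.11363806]), [np.float64(0.00024298486367050113), np.float64(0.00024298486367044754)])
purple top (array([0.47272989, 0.23895221, 0.10943557]), [np.float64(0.0016436998799814083), np.float64(0.0016436998799815121)])
collar@60 [0.55497766 0.23887678 0.06      ]
rack [0.60155254 0.35633937 0.056     ]
rack [0.57691484 0.21123573 0.056     ]
rack [0.52550475 0.22111213 0.056     ]
rack [0.54966078 0.36425899 0.056     ]
jig [0.55468785 0.1354144  0.012     ]
jig [0.54221848 0.04591703 0.012     ]
jig [0.40808915 0.06845818 0.012     ]
jig [0.42226115 0.15773495 0.012     ]
cup [0.37368268 0.20412806 0.047     ]
cup [0.63409722 0.18093198 0.047     ]
cup [0.64079504 0.26520199 0.047     ]
```

```bash
cat >> h.py <<'E'
from scipy.spatial.transform import Rotation as Ro
def yawR(a):
    a=np.radians(a);return np.array([[np.cos(a),np.sin(a),0],[np.sin(a),-np.cos(a),0],[0,0,-1.]])
def delta(p0,R0,p1,R1):
    return np.round(R0.T@(np.array(p1)-p0),4),np.round(Ro.from_matrix(R0.T@R1).as_rotvec(degrees=True),2)
E
python3 - <<'E'
from h import *
s=r.sense();R0=s["ee_rot"]
print(np.degrees(np.arctan2(R0[1,0],R0[0,0])))
R0=yawR(-18.57)
print(delta([.199,.593,.223],R0,[.42,.25,.24],yawR(-9)))
S=P("scene");T=P("top")
# prism apex height
print(tri((S,(500,220)),(T,(490,105))), tri((S,(462,240)),(T,(447,160))))
E
```

```text
-18.55866669507422
(array([ 0.3187,  0.2548, -0.017 ]), array([ 0.  ,  0.  , -9.57]))
(array([ 0.65592689, -0.01383713,  0.1322875 ]), [np.float64(0.010029528012597535), np.float64(0.01002952801259758)]) (array([0.58069271, 0.03449293, 0.09908713]), [np.float64(0.014144902056499022), np.float64(0.014144902056499027)])
```

Emit:
drive_tool([
  {"dx": 0.02, "dy": 0.015, "dz": -0.005, "wz": -1},
  {"dx": 0.06, "dy": 0.05, "dz": -0.017, "wz": -4},
  {"dx": 0.32, "dy": 0.255, "dz": -0.017, "wz": -9.57},
  {"dx": 0.32, "dy": 0.255, "dz": -0.017, "wz": -9.57},
  {"dx": 0.32, "dy": 0.255, "dz": -0.017, "wz": -9.57},
  {"dx": 0.32, "dy": 0.255, "dz": -0.017, "wz": -9.57},
  {"dx": 0.32, "dy": 0.255, "dz": -0.017, "wz": -9.57},
  {"dx": 0.32, "dy": 0.255, "dz": -0.017, "wz": -9.57},
  {"dx": 0.32, "dy": 0.255, "dz": -0.017, "wz": -9.57},
  {"dx": 0.32, "dy": 0.255, "dz": -0.017, "wz": -9.57},
  {"dx": 0.32, "dy": 0.255, "dz": -0.017, "wz": -9.57},
  {"dx": 0.32, "dy": 0.255, "dz": -0.017, "wz": -9.57},
  {"dx": 0.32, "dy": 0.255, "dz": -0.017, "wz": -9.57},
  {"dx": 0.32, "dy": 0.255, "dz": -0.017, "wz": -9.57},
])

```text
schema error: expected keys dx, dy, dz, wx, wy, wz
```

```bash
python3 - <<'E'
from h import *
s=shot("wrist","w1");print(s["time_s"],s["tcp_pos"],s["ee_rot"],s["joints"],s["wrist_force"])
E
```

```text
0.15 [0.19869191 0.59210491 0.22171921] [[ 9.47998255e-01 -3.18275248e-01 -4.19234278e-04]
 [-3.18275502e-01 -9.47996880e-01 -1.61893065e-03]
 [ 1.17832767e-04  1.66817543e-03 -9.99998602e-01]] [ 8.62654788e+01  2.20809714e+01  3.99004986e-01 -1.92801094e-02
 -6.84121602e+01 -1.48170427e+01] [-0.43891785 -0.79099516  0.12485907]
```

View pics/w1.png

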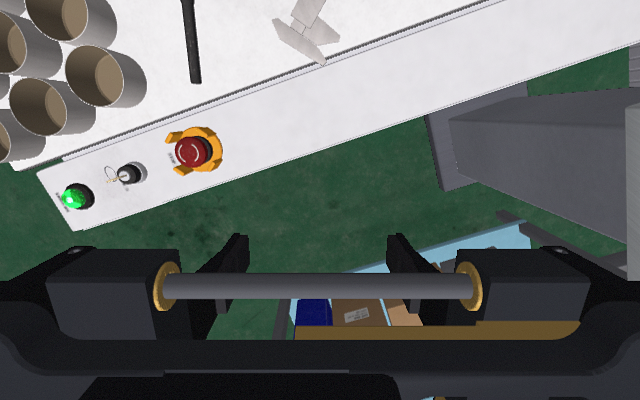

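All six keys are needed; this view is unchanged.

Emit:
drive_tool([
  {"dx": 0.02, "dy": 0.015, "dz": -0.005, "wx": 0, "wy": 0, "wz": -1},
  {"dx": 0.06, "dy": 0.05, "dz": -0.017, "wx": 0, "wy": 0, "wz": -4},
  {"dx": 0.32, "dy": 0.255, "dz": -0.017, "wx": 0, "wy": 0, "wz": -9.57},
  {"dx": 0.32, "dy": 0.255, "dz": -0.017, "wx": 0, "wy": 0, "wz": -9.57},
  {"dx": 0.32, "dy": 0.255, "dz": -0.017, "wx": 0, "wy": 0, "wz": -9.57},
  {"dx": 0.32, "dy": 0.255, "dz": -0.017, "wx": 0, "wy": 0, "wz": -9.57},
  {"dx": 0.32, "dy": 0.255, "dz": -0.017, "wx": 0, "wy": 0, "wz": -9.57},
  {"dx": 0.32, "dy": 0.255, "dz": -0.017, "wx": 0, "wy": 0, "wz": -9.57},
  {"dx": 0.32, "dy": 0.255, "dz": -0.017, "wx": 0, "wy": 0, "wz": -9.57},
  {"dx": 0.32, "dy": 0.255, "dz": -0.017, "wx": 0, "wy": 0, "wz": -9.57},
  {"dx": 0.32, "dy": 0.255, "dz": -0.017, "wx": 0, "wy": 0, "wz": -9.57},
  {"dx": 0.32, "dy": 0.255, "dz": -0.017, "wx": 0, "wy": 0, "wz": -9.57},
  {"dx": 0.32, "dy": 0.255, "dz": -0.017, "wx": 0, "wy": 0, "wz": -9.57},
])

```text
time_s: 1.5
tcp_pos: [0.4206, 0.2498, 0.2395]
ee_rot: [[0.988, -0.154, -0.0], [-0.154, -0.988, 0.0], [-0.0, 0.0, -1.0]]
wrist_force: [1.0, 0.9, 0.5]
gripper_width: 0.998
```

```bash
python3 - <<'E'
from h import *
s=shot("wrist","w1b");np.savez("pics/w1b.npz",**s);print(s["time_s"],s["tcp_pos"],s["ee_rot"],s["joints"],s["wrist_force"])
E
```

```text
1.5 [0.42061648 0.24983151 0.23948605] [[ 9.88000446e-01 -1.54450993e-01 -9.36154583e-05]
 [-1.54450992e-01 -9.88000451e-01  9.28771424e-06]
 [-9.39266116e-05  5.28273462e-06 -9.99999996e-01]] [ 4.97710925e+01  7.95904336e+00 -1.64186755e+01 -4.87312234e-03
 -6.56253391e+01  3.13459617e+01] [0.98593378 0.92134298 0.4801883 ]
```

View pics/w1b.png

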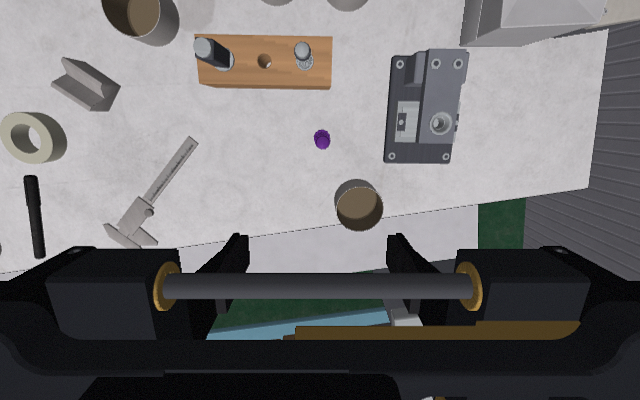

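Emit:
drive_tool([
  {"dx": 0.03, "dy": 0.035, "dz": 0.005, "wx": 0, "wy": 0, "wz": 0},
  {"dx": 0.06, "dy": 0.07, "dz": 0.01, "wx": 0, "wy": 0, "wz": 0},
  {"dx": 0.06, "dy": 0.07, "dz": 0.01, "wx": 0, "wy": 0, "wz": 0},
  {"dx": 0.06, "dy": 0.07, "dz": 0.01, "wx": 0, "wy": 0, "wz": 0},
])

```text
time_s: 1.95
tcp_pos: [0.4695, 0.1703, 0.2293]
ee_rot: [[0.988, -0.157, -0.0], [-0.157, -0.988, -0.0], [-0.0, 0.0, -1.0]]
wrist_force: [-0.3, -0.2, -0.7]
gripper_width: 0.998
```

```bash
python3 - <<'E'
from h import *
s=shot("wrist","w2");np.savez("pics/w2.npz",**s);print(s["time_s"],s["tcp_pos"],s["joint_velocities"])
for n,b in(("w1b",(180,10,490,180)),("w2",(180,10,490,220))):
    x0,y0,x1,y1=b;cv2.imwrite(f"pics/{n}c.png",cv2.resize(np.load(f"pics/{n}.npy")[y0:y1,x0:x1],None,fx=2.5,fy=2.5,interpolation=3))
E
```

```text
1.95 [0.46949222 0.17032316 0.22926786] [ 1.84030176 -0.45127721  0.17532935 -0.11438899  0.05494494 -0.03486894]
```

View pics/w1bc.png

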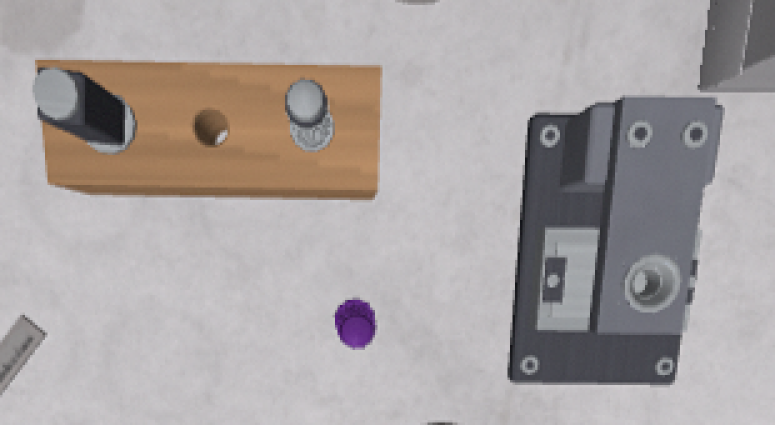

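View pics/w2c.png

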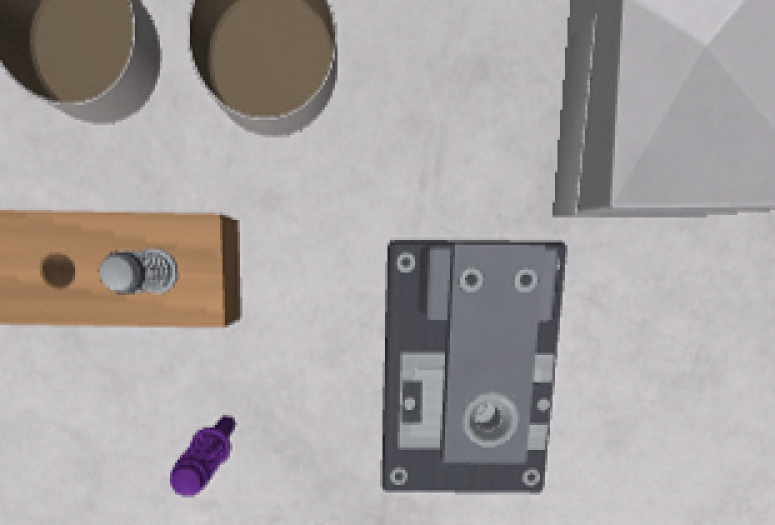

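```bash
python3 - <<'E'
from h import *
W=[wristP(np.load(f"pics/{n}.npz")) for n in("w1b","w2")]
S,T=P("scene"),P("top")
c=lambda u,v:((u+.5)/2.5-.5+180,(v+.5)/2.5-.5+10)
cs=lambda u,v:((u+.5)/3.3-.5+270,(v+.5)/3.3-.5+150); t=lambda u,v:((u+.5)/3.7-.5+250,(v+.5)/3.7-.5+130)
for n,a,b,z,sc,tp in(("dome",(306,101),(121,272),.116,cs(265,132),t(322,145)),("hole1",(211,127),(58,271),.056,cs(207,179),t(230,148)),("bush",(653,283),(490,418),.072,cs(357,383),t(606,330)),("collar",(312,130),(158,271),.060,cs(262,213),t(321,155)),):
    a=c(*a);b=c(*b)
    print(n,tri((W[0],a),(W[1],b)),atz(W[0],a,z)[:2],atz(W[1],b,z)[:2],atz(S,sc,z)[:2],atz(T,tp,z)[:2])
E
```

```text
dome (array([0.55897362, 0.24055152, 0.11119601]), [np.float64(3.3360108971966425e-05), np.float64(3.336010897199754e-05)]) [0.55803954 0.240486  ] [0.55878203 0.23908867] [0.55423117 0.24108172] [0.55837648 0.24510148]
hole1 (array([0.56579398, 0.28473691, 0.05813433]), [np.float64(0.00015716153650538331), np.float64(0.00015716153650528904)]) [0.56633807 0.28512399] [0.56576391 0.28546734] [0.56214244 0.28999769] [0.56496238 0.28885259]
bush (array([0.47036005, 0.09977028, 0.07363972]), [np.float64(0.00043012059295830006), np.float64(0.0004301205929582478)]) [0.46985094 0.09881765] [0.47033222 0.09972838] [0.46796062 0.10118685] [0.46893954 0.10490012]
collar (array([0.55863085, 0.24089656, 0.0535911 ]), [np.float64(3.216247055389883e-05), np.float64(3.216247055396654e-05)]) [0.5575365  0.24078297] [0.55848317 0.23930712] [0.55535505 0.24010016] [0.56004226 0.24328931]
```

```bash
cat > cmd.py <<'E'
from h import *
import json,os
# usage: track commanded pose
def load(): 
    d=json.load(open("cmd.json"));return np.array(d["p"]),np.array(d["R"])
def apply(dx,dy,dz,wx=0,wy=0,wz=0):
    p,R=load();p=p+R@[dx,dy,dz];R=R@Ro.from_rotvec([wx,wy,wz],degrees=True).as_matrix()
    json.dump({"p":p.tolist(),"R":R.tolist()},open("cmd.json","w"));return p
E
python3 - <<'E'
from cmd import *
R0=yawR(-18.56);json.dump({"p":[.199,.593,.223],"R":R0.tolist()},open("cmd.json","w"))
apply(.32,.255,-.017,0,0,-9.57);print(apply(.06,.07,.01))
p,R=load();print(np.degrees(np.arctan2(R[1,0],R[0,0])),r.sense()["tcp_pos"])
print(delta(p,R,[.5585,.2405,.15],R),delta(p,R,[.5585,.2405,.07],R))
E
```

```text
[0.46951579 0.17089129 0.23      ]
-8.99 [0.46928419 0.17097984 0.22950121]
(array([ 0.077 , -0.0827,  0.08  ]), array([0., 0., 0.])) (array([ 0.077 , -0.0827,  0.16  ]), array([0., 0., 0.]))
```

Emit:
drive_tool([
  {"dx": 0.03, "dy": -0.03, "dz": 0.02, "wx": 0, "wy": 0, "wz": 0},
  {"dx": 0.06, "dy": -0.06, "dz": 0.04, "wx": 0, "wy": 0, "wz": 0},
  {"dx": 0.077, "dy": -0.083, "dz": 0.07, "wx": 0, "wy": 0, "wz": 0},
  {"dx": 0.077, "dy": -0.083, "dz": 0.085, "wx": 0, "wy": 0, "wz": 0},
  {"dx": 0.077, "dy": -0.083, "dz": 0.085, "wx": 0, "wy": 0, "wz": 0},
  {"dx": 0.077, "dy": -0.083, "dz": 0.085, "wx": 0, "wy": 0, "wz": 0},
])

```text
time_s: 2.6
tcp_pos: [0.558, 0.2416, 0.1451]
ee_rot: [[0.988, -0.154, 0.0], [-0.154, -0.988, -0.0], [0.001, 0.0, -1.0]]
wrist_force: [0.3, -0.4, 0.3]
gripper_width: 0.999
```

```bash
python3 - <<'E'
from cmd import *
print(apply(.077,-.083,.085))
s=shot("wrist","w3");np.savez("pics/w3.npz",**s);print(s["time_s"],s["tcp_pos"])
K=wristP(s)
print(proj(K,[.5585,.2405,.118]),proj(K,[.5585,.2405,.06]))
E
```

```text
[0.55853964 0.24083951 0.145     ]
2.6 [0.55804696 0.24157171 0.14505159]
[316.1131204  230.01927791] [316.32470007 205.51337571]
```

View pics/w3.png

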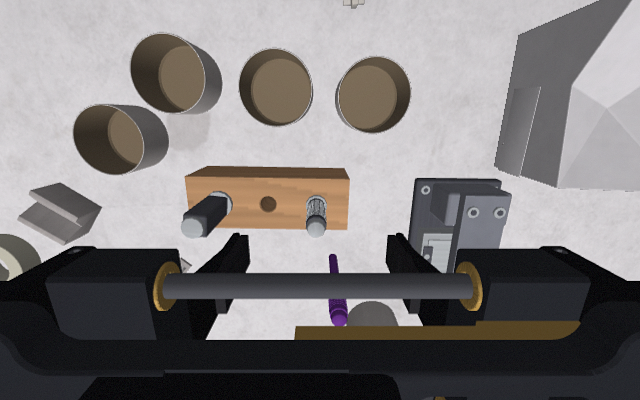

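Emit:
drive_tool([
  {"dx": 0, "dy": 0, "dz": 0.02, "wx": 0, "wy": 0, "wz": 0},
  {"dx": 0, "dy": 0, "dz": 0.045, "wx": 0, "wy": 0, "wz": 0},
  {"dx": 0, "dy": 0, "dz": 0.065, "wx": 0, "wy": 0, "wz": 0},
  {"dx": 0, "dy": 0, "dz": 0.075, "wx": 0, "wy": 0, "wz": 0},
  {"dx": 0, "dy": 0, "dz": 0.075, "wx": 0, "wy": 0, "wz": 0},
])

```text
time_s: 3.15
tcp_pos: [0.558, 0.2403, 0.0697]
ee_rot: [[0.988, -0.156, -0.0], [-0.156, -0.988, -0.0], [-0.0, 0.0, -1.0]]
wrist_force: [-0.2, 0.3, 0.0]
gripper_width: 1.001
```

Emit:
drive_tool([
  {"dx": 0, "dy": 0, "dz": 0, "wx": 0, "wy": 0, "wz": 0},
  {"dx": 0, "dy": 0, "dz": 0, "wx": 0, "wy": 0, "wz": 0},
  {"dx": 0, "dy": 0, "dz": 0, "wx": 0, "wy": 0, "wz": 0},
  {"dx": 0, "dy": 0, "dz": 0, "wx": 0, "wy": 0, "wz": 0},
  {"dx": 0, "dy": 0, "dz": 0, "wx": 0, "wy": 0, "wz": 0},
  {"dx": 0, "dy": 0, "dz": 0, "wx": 0, "wy": 0, "wz": 0},
  {"dx": 0, "dy": 0, "dz": 0, "wx": 0, "wy": 0, "wz": 0},
  {"dx": 0, "dy": 0, "dz": 0, "wx": 0, "wy": 0, "wz": 0},
], gripper=0)

```text
time_s: 3.95
tcp_pos: [0.5584, 0.2404, 0.0695]
ee_rot: [[0.988, -0.156, -0.0], [-0.156, -0.988, -0.0], [-0.0, 0.0, -1.0]]
wrist_force: [0.2, 0.2, 0.3]
gripper_width: 0.36
```

```bash
python3 - <<'E'
from cmd import *
print(apply(0,0,.075))
s=shot("wrist","w4",(160,130,480,290),2.4);np.savez("pics/w4.npz",**s);print(s["time_s"],s["tcp_pos"],s["gripper_width"],s["wrist_force"],s["moment"])
shot("scene","s4",(270,100,440,280),3.3)
E
```

```text
[0.55853964 0.24083951 0.07      ]
3.95 [0.55840297 0.2403849  0.06947211] 0.36020653663911517 [0.17895178 0.16693657 0.26424815] [ 0.04045531  0.02609298 -0.03522424]
```

View pics/w4.png

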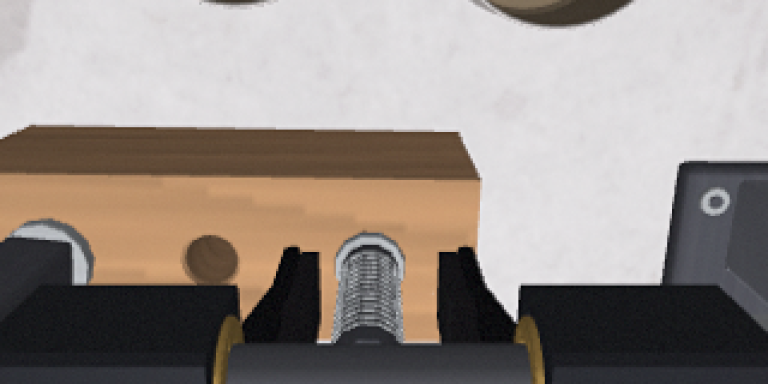

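View pics/s4.png

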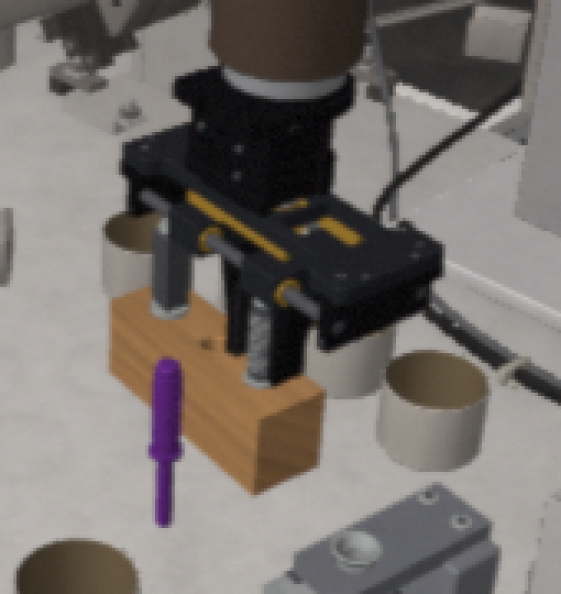

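Emit:
drive_tool([
  {"dx": 0, "dy": 0, "dz": 0, "wx": 0, "wy": 0, "wz": 0},
  {"dx": 0, "dy": 0, "dz": 0, "wx": 0, "wy": 0, "wz": 0},
  {"dx": 0, "dy": 0, "dz": 0, "wx": 0, "wy": 0, "wz": 0},
  {"dx": 0, "dy": 0, "dz": 0, "wx": 0, "wy": 0, "wz": 0},
  {"dx": 0, "dy": 0, "dz": 0, "wx": 0, "wy": 0, "wz": 0},
  {"dx": 0, "dy": 0, "dz": 0, "wx": 0, "wy": 0, "wz": 0},
], gripper=0)

```text
time_s: 4.65
tcp_pos: [0.5585, 0.2404, 0.0696]
ee_rot: [[0.988, -0.156, 0.0], [-0.156, -0.988, 0.0], [0.0, -0.0, -1.0]]
wrist_force: [0.3, 0.4, -0.3]
gripper_width: 0.177
```

```bash
python3 - <<'E'
from cmd import *
s=shot("wrist","w5",(160,130,480,290),2.4);np.savez("pics/w5.npz",**s);print(s["time_s"],s["tcp_pos"],s["gripper_width"],s["wrist_force"],s["moment"])
E
```

```text
4.65 [0.55850267 0.24044691 0.06961604] 0.17716200777993524 [ 0.34780102  0.37163867 -0.25414361] [ 0.18098313 -0.13048227 -0.01383695]
```

View pics/w5.png

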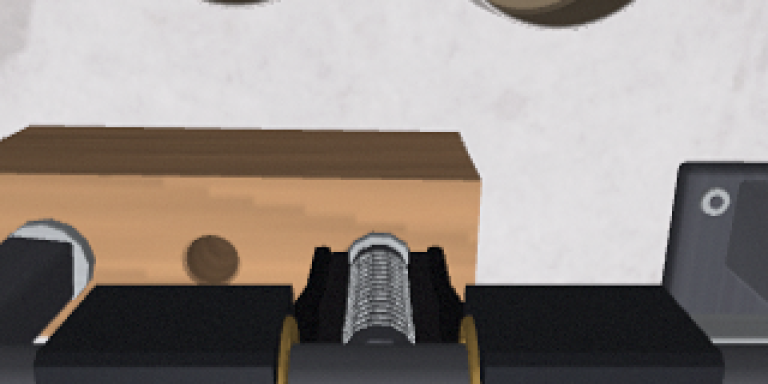

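Emit:
drive_tool([
  {"dx": 0, "dy": 0, "dz": -0.005, "wx": 0, "wy": 0, "wz": 0},
  {"dx": 0, "dy": 0, "dz": -0.015, "wx": 0, "wy": 0, "wz": 0},
  {"dx": 0, "dy": 0, "dz": -0.03, "wx": 0, "wy": 0, "wz": 0},
  {"dx": 0, "dy": 0, "dz": -0.05, "wx": 0, "wy": 0, "wz": 0},
  {"dx": 0, "dy": 0, "dz": -0.07, "wx": 0, "wy": 0, "wz": 0},
  {"dx": 0, "dy": 0, "dz": -0.08, "wx": 0, "wy": 0, "wz": 0},
  {"dx": 0, "dy": 0, "dz": -0.08, "wx": 0, "wy": 0, "wz": 0},
  {"dx": 0, "dy": 0, "dz": -0.08, "wx": 0, "wy": 0, "wz": 0},
])

```text
time_s: 5.5
tcp_pos: [0.5577, 0.24, 0.149]
ee_rot: [[0.988, -0.157, -0.001], [-0.157, -0.988, -0.0], [-0.001, 0.001, -1.0]]
wrist_force: [0.9, -1.2, -1.0]
gripper_width: 0.175
```

```bash
python3 - <<'E'
from cmd import *
print(apply(0,0,-.08))
s=shot("wrist","w6",(160,80,480,290),2.4);np.savez("pics/w6.npz",**s);print(s["time_s"],s["tcp_pos"],s["gripper_width"],s["wrist_force"],s["moment"])
shot("scene","s6",(270,80,440,280),3)
K=wristP(s);p=s["tcp_pos"]
for d in(0.019,-.019,.009-.019-.0,-.067): print(d,proj(K,p+[0,0,d]))
E
```

```text
[0.55853964 0.24083951 0.15      ]
5.5 [0.5577195  0.23999173 0.1489954 ] 0.17498954702374542 [ 0.90012863 -1.17567349 -1.02165261] [-4.47149878e-05  3.62964591e-02  7.00979413e-02]
0.019 [314.1302094  262.46144796]
-0.019 [314.64578607 235.26580735]
-0.01 [314.54152098 240.76558279]
-0.067 [315.07778035 212.47897105]
```

View pics/w6.png

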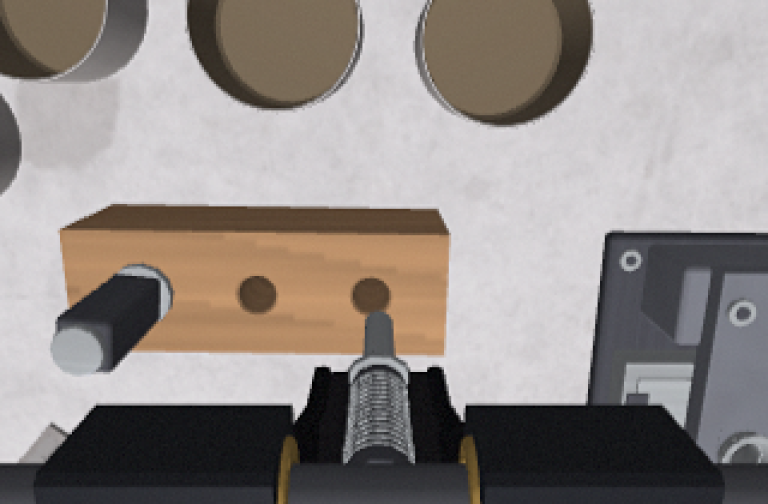

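View pics/s6.png

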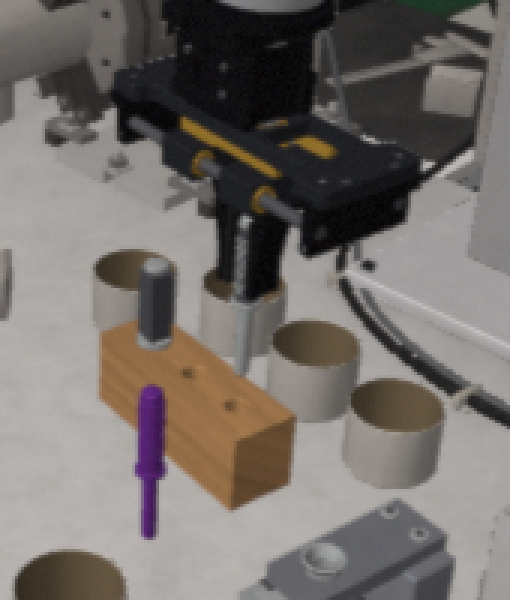

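```bash
python3 - <<'E'
from cmd import *
p,R=load();print(delta(p,R,[.469,.1015,.155],R))
E
```

```text
(array([-0.0667,  0.1516, -0.005 ]), array([0., 0., 0.]))
```

Emit:
drive_tool([
  {"dx": -0.005, "dy": 0.01, "dz": -0.005, "wx": 0, "wy": 0, "wz": 0},
  {"dx": -0.015, "dy": 0.035, "dz": -0.005, "wx": 0, "wy": 0, "wz": 0},
  {"dx": -0.03, "dy": 0.07, "dz": -0.005, "wx": 0, "wy": 0, "wz": 0},
  {"dx": -0.047, "dy": 0.107, "dz": -0.005, "wx": 0, "wy": 0, "wz": 0},
  {"dx": -0.06, "dy": 0.135, "dz": -0.005, "wx": 0, "wy": 0, "wz": 0},
  {"dx": -0.065, "dy": 0.148, "dz": -0.005, "wx": 0, "wy": 0, "wz": 0},
  {"dx": -0.067, "dy": 0.1515, "dz": -0.005, "wx": 0, "wy": 0, "wz": 0},
  {"dx": -0.067, "dy": 0.1515, "dz": -0.005, "wx": 0, "wy": 0, "wz": 0},
  {"dx": -0.067, "dy": 0.1515, "dz": -0.005, "wx": 0, "wy": 0, "wz": 0},
  {"dx": -0.067, "dy": 0.1515, "dz": -0.005, "wx": 0, "wy": 0, "wz": 0},
])

```text
time_s: 6.6
tcp_pos: [0.4693, 0.1021, 0.1544]
ee_rot: [[0.988, -0.155, 0.0], [-0.155, -0.988, 0.0], [0.0, -0.0, -1.0]]
wrist_force: [0.7, 0.6, -2.2]
gripper_width: 0.17
```

```bash
python3 - <<'E'
from cmd import *
print(apply(-.067,.1515,-.005))
s=shot("wrist","w7",(240,130,400,250),5);np.savez("pics/w7.npz",**s);print(s["time_s"],s["tcp_pos"],s["gripper_width"],s["wrist_force"],s["moment"])
shot("scene","s7",(320,180,430,290),5)
E
```

```text
[0.46868899 0.10167015 0.155     ]
6.6 [0.46930421 0.10206762 0.15441051] 0.1704961307300577 [ 0.72441182  0.56597831 -2.21474085] [-0.00865553 -0.02525059  0.01030578]
```

View pics/w7.png

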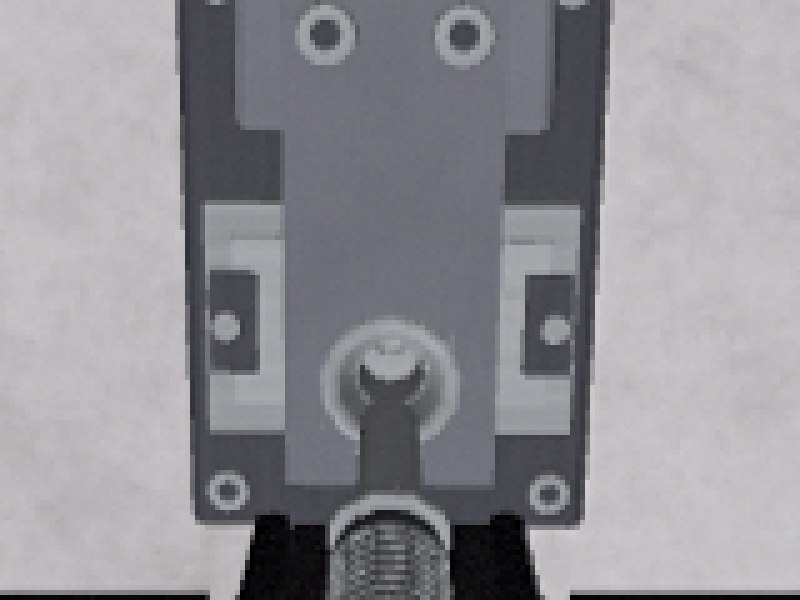

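View pics/s7.png

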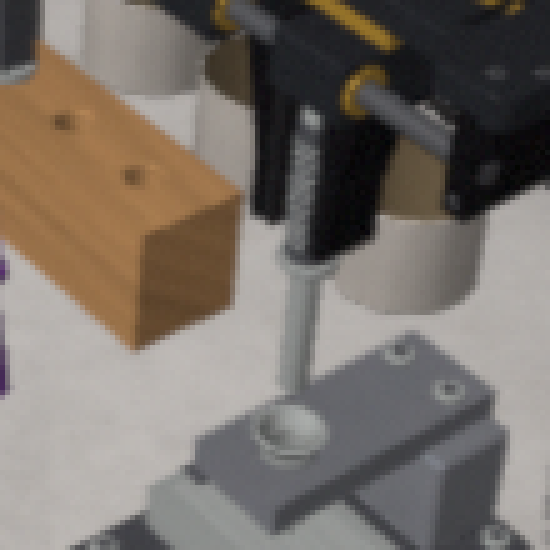

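```bash
python3 - <<'E'
from cmd import *
im=np.load("pics/w7.npy")[185:235,295:340]
g=cv2.createCLAHE(3,(2,2)).apply(cv2.cvtColor(im,cv2.COLOR_BGR2GRAY))
cv2.imwrite("pics/w7z.png",cv2.resize(np.hstack([cv2.cvtColor(g,8),np.clip(im*1.3,0,255).astype(np.uint8)]),None,fx=8.5,fy=11,interpolation=cv2.INTER_NEAREST))
s=np.load("pics/w7.npz");K=wristP(s);p=s["tcp_pos"]
b=(317.9,206.4)
X=atz(K,b,.072);print("bush by wrist",X)
drop=p[2]-.0656-.072
print("px after drop",proj(K,X+[0,0,drop]), "tip pred px",proj(K,p-[0,0,.0656]))
q=r.sense();print(q["wrist_force"],q["tcp_pos"])
E
```

```text
bush by wrist [0.4695102  0.09958146 0.072     ]
px after drop [317.94828637 212.48800431] tip pred px [315.12842767 213.1357705 ]
[ 0.10115185 -0.31774187 -0.96195678] [0.46901945 0.10187984 0.1543184 ]
```

View pics/w7z.png

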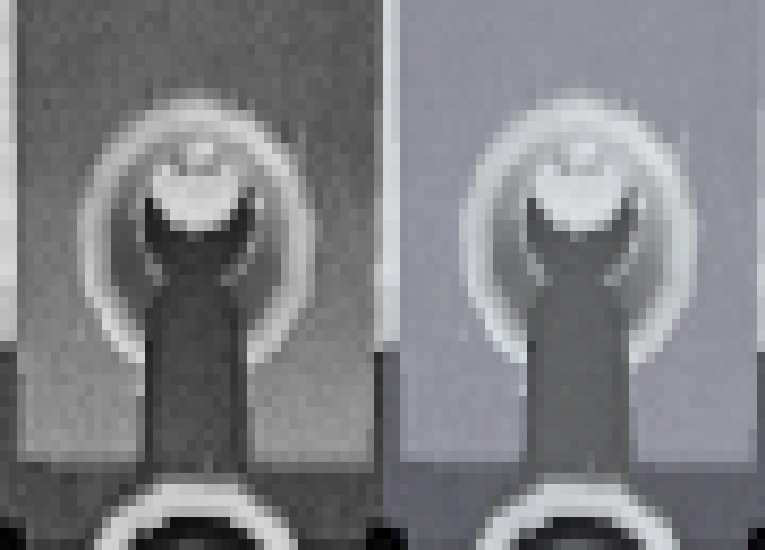

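Emit:
drive_tool([
  {"dx": 0.0004, "dy": 0, "dz": 0.004, "wx": 0, "wy": 0, "wz": 0},
  {"dx": 0.0004, "dy": 0, "dz": 0.01, "wx": 0, "wy": 0, "wz": 0},
  {"dx": 0.0004, "dy": 0, "dz": 0.015, "wx": 0, "wy": 0, "wz": 0},
  {"dx": 0.0004, "dy": 0, "dz": 0.018, "wx": 0, "wy": 0, "wz": 0},
  {"dx": 0.0004, "dy": 0, "dz": 0.02, "wx": 0, "wy": 0, "wz": 0},
  {"dx": 0.0004, "dy": 0, "dz": 0.021, "wx": 0, "wy": 0, "wz": 0},
  {"dx": 0.0004, "dy": 0, "dz": 0.021, "wx": 0, "wy": 0, "wz": 0},
])

```text
time_s: 7.4
tcp_pos: [0.469, 0.1012, 0.1335]
ee_rot: [[0.988, -0.156, 0.0], [-0.156, -0.988, -0.0], [0.0, 0.0, -1.0]]
wrist_force: [-0.7, 0.3, -0.9]
gripper_width: 0.175
```

```bash
python3 - <<'E'
from cmd import *
print(apply(.0004,0,.021))
s=shot("wrist","w8",(280,180,360,250),8);np.savez("pics/w8.npz",**s);print(s["time_s"],s["tcp_pos"],s["gripper_width"],s["wrist_force"],s["moment"])
shot("scene","s8",(340,210,420,290),7)
E
```

```text
[0.46908408 0.10160765 0.134     ]
7.4 [0.4690139  0.10115319 0.13351662] 0.1753666214961003 [-0.66846567  0.2784169  -0.88016855] [-0.05833551  0.01412048 -0.009506  ]
```

View pics/w8.png

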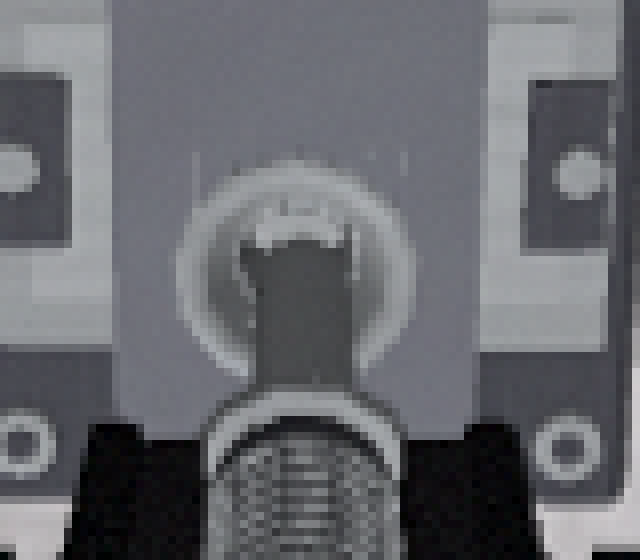

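View pics/s8.png

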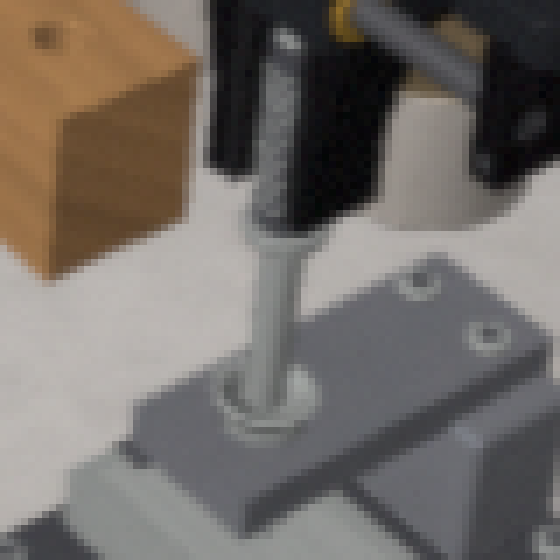

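```bash
python3 - <<'E'
from cmd import *
s=np.load("pics/w8.npz");K=wristP(s);p=s["tcp_pos"]
print(proj(K,[p[0],p[1],.072]),atz(K,(316.6,214.1),.072))
print(r.sense()["tcp_pos"],r.sense()["wrist_force"])
E
```

```text
[315.09122356 214.73670022] [0.46937892 0.09980295 0.072     ]
[0.46910179 0.10120277 0.13371576] [ 0.87232115  0.40577458 -1.08411529]
```

Emit:
drive_tool([
  {"dx": 0.0001, "dy": -0.0007, "dz": 0, "wx": 0, "wy": 0, "wz": 0},
  {"dx": 0.0001, "dy": -0.0007, "dz": 0.002, "wx": 0, "wy": 0, "wz": 0},
  {"dx": 0.0001, "dy": -0.0007, "dz": 0.004, "wx": 0, "wy": 0, "wz": 0},
  {"dx": 0.0001, "dy": -0.0007, "dz": 0.006, "wx": 0, "wy": 0, "wz": 0},
  {"dx": 0.0001, "dy": -0.0007, "dz": 0.006, "wx": 0, "wy": 0, "wz": 0},
])

```text
time_s: 8.0
tcp_pos: [0.469, 0.1017, 0.1272]
ee_rot: [[0.988, -0.156, -0.001], [-0.156, -0.988, -0.0], [-0.001, 0.0, -1.0]]
wrist_force: [0.5, 0.4, -1.0]
gripper_width: 0.172
```

```bash
python3 - <<'E'
from cmd import *
print(apply(.0001,-.0007,.006))
s=shot("wrist","w9",(280,180,360,250),8);np.savez("pics/w9.npz",**s);print(s["time_s"],s["tcp_pos"],s["gripper_width"],s["wrist_force"],s["moment"])
E
```

```text
[0.46929223 0.10228342 0.128     ]
8.0 [0.46902206 0.10172625 0.12716586] 0.1715927976781899 [ 0.46559704  0.40048466 -0.97100477] [-0.02067784 -0.04936202  0.00773101]
```

View pics/w9.png

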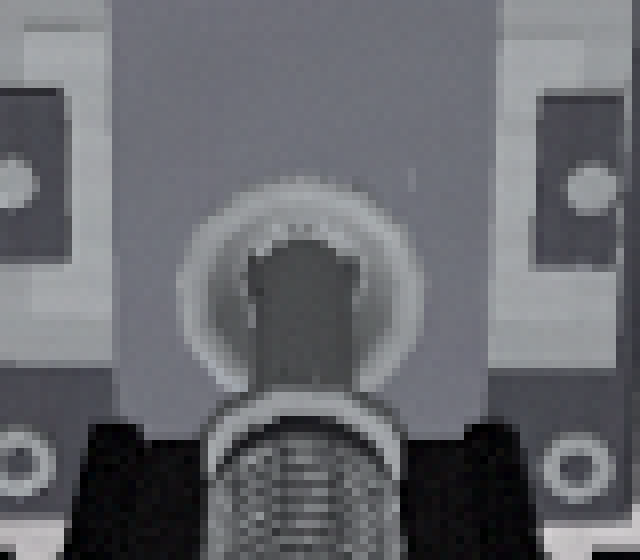

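Emit:
drive_tool([
  {"dx": 0, "dy": -0.0002, "dz": 0.002, "wx": 0, "wy": 0, "wz": 0},
  {"dx": 0, "dy": -0.0002, "dz": 0.004, "wx": 0, "wy": 0, "wz": 0},
  {"dx": 0, "dy": -0.0002, "dz": 0.006, "wx": 0, "wy": 0, "wz": 0},
  {"dx": 0, "dy": -0.0002, "dz": 0.008, "wx": 0, "wy": 0, "wz": 0},
  {"dx": 0, "dy": -0.0002, "dz": 0.01, "wx": 0, "wy": 0, "wz": 0},
  {"dx": 0, "dy": -0.0002, "dz": 0.012, "wx": 0, "wy": 0, "wz": 0},
  {"dx": 0, "dy": -0.0002, "dz": 0.013, "wx": 0, "wy": 0, "wz": 0},
])

```text
time_s: 8.75
tcp_pos: [0.4691, 0.102, 0.1143]
ee_rot: [[0.988, -0.156, -0.0], [-0.156, -0.988, -0.0], [-0.0, 0.0, -1.0]]
wrist_force: [-0.2, 0.3, -1.0]
gripper_width: 0.175
```

```bash
python3 - <<'E'
from cmd import *
print(apply(0,-.0002,.013));s=r.sense();print(s["tcp_pos"],s["wrist_force"],s["moment"])
E
```

```text
[0.46932348 0.10248096 0.115     ]
[0.46911725 0.1019797  0.11430103] [-0.17459303  0.27753139 -0.96338626] [-0.05219958  0.00903713  0.05134577]
```

Emit:
drive_tool([
  {"dx": 0, "dy": 0, "dz": 0.0005, "wx": 0, "wy": 0, "wz": 0},
  {"dx": 0, "dy": 0, "dz": 0.001, "wx": 0, "wy": 0, "wz": 0},
  {"dx": 0, "dy": 0, "dz": 0.0015, "wx": 0, "wy": 0, "wz": 0},
])

```text
time_s: 9.05
tcp_pos: [0.4693, 0.1021, 0.1131]
ee_rot: [[0.988, -0.156, 0.0], [-0.156, -0.988, 0.0], [0.0, -0.0, -1.0]]
wrist_force: [0.2, 0.3, -1.3]
gripper_width: 0.176
```

Emit:
drive_tool([
  {"dx": 0, "dy": 0, "dz": 0.0005, "wx": 0, "wy": 0, "wz": 0},
  {"dx": 0, "dy": 0, "dz": 0.001, "wx": 0, "wy": 0, "wz": 0},
])

```text
time_s: 9.25
tcp_pos: [0.4692, 0.102, 0.1121]
ee_rot: [[0.988, -0.156, 0.0], [-0.156, -0.988, 0.0], [0.0, -0.0, -1.0]]
wrist_force: [0.0, -0.7, -1.2]
gripper_width: 0.171
```

Emit:
drive_tool([
  {"dx": 0, "dy": 0, "dz": 0.0005, "wx": 0, "wy": 0, "wz": 0},
  {"dx": 0, "dy": 0, "dz": 0.001, "wx": 0, "wy": 0, "wz": 0},
  {"dx": 0, "dy": 0, "dz": 0.0015, "wx": 0, "wy": 0, "wz": 0},
])

```text
time_s: 9.55
tcp_pos: [0.4692, 0.102, 0.1105]
ee_rot: [[0.988, -0.156, 0.0], [-0.156, -0.988, 0.0], [0.0, -0.0, -1.0]]
wrist_force: [0.2, -1.0, -1.8]
gripper_width: 0.174
```

Emit:
drive_tool([
  {"dx": 0, "dy": 0, "dz": 0.0005, "wx": 0, "wy": 0, "wz": 0},
  {"dx": 0, "dy": 0, "dz": 0.001, "wx": 0, "wy": 0, "wz": 0},
  {"dx": 0, "dy": 0, "dz": 0.0015, "wx": 0, "wy": 0, "wz": 0},
])

```text
time_s: 9.85
tcp_pos: [0.4692, 0.102, 0.109]
ee_rot: [[0.988, -0.156, -0.0], [-0.156, -0.988, 0.0], [-0.0, -0.0, -1.0]]
wrist_force: [-0.4, 0.1, -1.4]
gripper_width: 0.174
```

Emit:
drive_tool([
  {"dx": 0, "dy": 0, "dz": 0.0005, "wx": 0, "wy": 0, "wz": 0},
  {"dx": 0, "dy": 0, "dz": 0.001, "wx": 0, "wy": 0, "wz": 0},
  {"dx": 0, "dy": 0, "dz": 0.0015, "wx": 0, "wy": 0, "wz": 0},
])

```text
time_s: 10.15
tcp_pos: [0.4692, 0.102, 0.1075]
ee_rot: [[0.988, -0.156, -0.0], [-0.156, -0.988, -0.0], [-0.0, 0.0, -1.0]]
wrist_force: [0.6, -0.5, -0.3]
gripper_width: 0.171
```

Emit:
drive_tool([
  {"dx": 0, "dy": 0, "dz": 0.0005, "wx": 0, "wy": 0, "wz": 0},
  {"dx": 0, "dy": 0, "dz": 0.001, "wx": 0, "wy": 0, "wz": 0},
  {"dx": 0, "dy": 0, "dz": 0.0015, "wx": 0, "wy": 0, "wz": 0},
])

```text
time_s: 10.45
tcp_pos: [0.4692, 0.102, 0.106]
ee_rot: [[0.988, -0.156, 0.0], [-0.156, -0.988, 0.0], [0.0, -0.0, -1.0]]
wrist_force: [1.0, -0.8, -1.6]
gripper_width: 0.173
```

Emit:
drive_tool([
  {"dx": 0, "dy": 0, "dz": 0.0005, "wx": 0, "wy": 0, "wz": 0},
  {"dx": 0, "dy": 0, "dz": 0.001, "wx": 0, "wy": 0, "wz": 0},
  {"dx": 0, "dy": 0, "dz": 0.0015, "wx": 0, "wy": 0, "wz": 0},
])

```text
time_s: 10.75
tcp_pos: [0.4692, 0.102, 0.1045]
ee_rot: [[0.988, -0.156, 0.0], [-0.156, -0.988, -0.0], [0.0, -0.0, -1.0]]
wrist_force: [0.0, 0.5, -1.1]
gripper_width: 0.18
```

Emit:
drive_tool([
  {"dx": 0, "dy": 0, "dz": 0.0005, "wx": 0, "wy": 0, "wz": 0},
  {"dx": 0, "dy": 0, "dz": 0.001, "wx": 0, "wy": 0, "wz": 0},
  {"dx": 0, "dy": 0, "dz": 0.0015, "wx": 0, "wy": 0, "wz": 0},
])

```text
time_s: 11.05
tcp_pos: [0.4692, 0.102, 0.103]
ee_rot: [[0.988, -0.156, 0.0], [-0.156, -0.988, -0.0], [0.0, 0.0, -1.0]]
wrist_force: [0.4, -0.1, -0.9]
gripper_width: 0.173
```

Emit:
drive_tool([
  {"dx": 0, "dy": 0, "dz": 0.0005, "wx": 0, "wy": 0, "wz": 0},
  {"dx": 0, "dy": 0, "dz": 0.001, "wx": 0, "wy": 0, "wz": 0},
  {"dx": 0, "dy": 0, "dz": 0.0015, "wx": 0, "wy": 0, "wz": 0},
])

```text
time_s: 11.35
tcp_pos: [0.4692, 0.102, 0.1015]
ee_rot: [[0.988, -0.156, 0.0], [-0.156, -0.988, 0.0], [0.0, -0.0, -1.0]]
wrist_force: [-0.7, -0.1, -1.3]
gripper_width: 0.174
```

Emit:
drive_tool([
  {"dx": 0, "dy": 0, "dz": 0.0005, "wx": 0, "wy": 0, "wz": 0},
  {"dx": 0, "dy": 0, "dz": 0.001, "wx": 0, "wy": 0, "wz": 0},
  {"dx": 0, "dy": 0, "dz": 0.0015, "wx": 0, "wy": 0, "wz": 0},
])

```text
time_s: 11.65
tcp_pos: [0.4692, 0.102, 0.1]
ee_rot: [[0.988, -0.156, -0.0], [-0.156, -0.988, -0.0], [-0.0, 0.0, -1.0]]
wrist_force: [0.4, 0.0, -1.3]
gripper_width: 0.172
```

Emit:
drive_tool([
  {"dx": 0, "dy": 0, "dz": 0.0005, "wx": 0, "wy": 0, "wz": 0},
  {"dx": 0, "dy": 0, "dz": 0.001, "wx": 0, "wy": 0, "wz": 0},
  {"dx": 0, "dy": 0, "dz": 0.0015, "wx": 0, "wy": 0, "wz": 0},
])

```text
time_s: 11.95
tcp_pos: [0.4692, 0.102, 0.0985]
ee_rot: [[0.988, -0.156, 0.0], [-0.156, -0.988, -0.0], [0.0, 0.0, -1.0]]
wrist_force: [-0.4, 0.0, -1.6]
gripper_width: 0.179
```

Emit:
drive_tool([
  {"dx": 0, "dy": 0, "dz": 0.0005, "wx": 0, "wy": 0, "wz": 0},
  {"dx": 0, "dy": 0, "dz": 0.001, "wx": 0, "wy": 0, "wz": 0},
  {"dx": 0, "dy": 0, "dz": 0.0015, "wx": 0, "wy": 0, "wz": 0},
])

```text
time_s: 12.25
tcp_pos: [0.4692, 0.102, 0.097]
ee_rot: [[0.988, -0.156, 0.0], [-0.156, -0.988, 0.0], [0.0, -0.0, -1.0]]
wrist_force: [-0.4, -0.6, -1.4]
gripper_width: 0.176
```

Emit:
drive_tool([
  {"dx": 0, "dy": 0, "dz": 0.0005, "wx": 0, "wy": 0, "wz": 0},
  {"dx": 0, "dy": 0, "dz": 0.001, "wx": 0, "wy": 0, "wz": 0},
  {"dx": 0, "dy": 0, "dz": 0.0015, "wx": 0, "wy": 0, "wz": 0},
])

```text
time_s: 12.55
tcp_pos: [0.4695, 0.102, 0.096]
ee_rot: [[0.988, -0.156, 0.0], [-0.156, -0.988, -0.0], [0.0, 0.0, -1.0]]
wrist_force: [-1.4, -0.3, 4.5]
gripper_width: 0.176
```

```bash
python3 - <<'E'
from cmd import *
for i in range(4):
    s=r.sense();print(s["tcp_pos"],s["wrist_force"],s["moment"]);
    if i<1: cams.capture("top")
E
```

```text
[0.46946213 0.1020233  0.096027  ] [-1.43939453 -0.25787064  4.50782382] [-0.08199797  0.42253586 -0.02057805]
[0.4694828  0.10206277 0.09608332] [-1.5920665  -0.08866544  2.68401587] [-7.53043577e-02  4.39333763e-01 -4.15698621e-04]
[0.4694828  0.10206277 0.09608332] [-1.5920665  -0.08866544  2.68401587] [-7.53043577e-02  4.39333763e-01 -4.15698621e-04]
[0.4694828  0.10206277 0.09608332] [-1.5920665  -0.08866544  2.68401587] [-7.53043577e-02  4.39333763e-01 -4.15698621e-04]
```

Emit:
drive_tool([
  {"dx": 0, "dy": 0, "dz": 0.0002, "wx": 0, "wy": 0, "wz": 0},
  {"dx": 0, "dy": 0, "dz": 0.0004, "wx": 0, "wy": 0, "wz": 0},
])

```text
time_s: 12.8
tcp_pos: [0.4696, 0.1021, 0.096]
ee_rot: [[0.988, -0.156, 0.001], [-0.156, -0.988, -0.0], [0.001, -0.0, -1.0]]
wrist_force: [-1.8, -1.0, 7.0]
gripper_width: 0.174
```

Emit:
drive_tool([
  {"dx": 0, "dy": 0, "dz": 0.0003, "wx": 0, "wy": 0, "wz": 0},
  {"dx": 0, "dy": 0, "dz": 0.0006, "wx": 0, "wy": 0, "wz": 0},
])

```text
time_s: 13.0
tcp_pos: [0.4697, 0.1021, 0.0957]
ee_rot: [[0.988, -0.156, 0.001], [-0.156, -0.988, -0.0], [0.001, -0.0, -1.0]]
wrist_force: [-2.0, -0.3, 8.5]
gripper_width: 0.175
```

Emit:
drive_tool([
  {"dx": 0, "dy": 0, "dz": 0.0003, "wx": 0, "wy": 0, "wz": 0},
  {"dx": 0, "dy": 0, "dz": 0.0006, "wx": 0, "wy": 0, "wz": 0},
  {"dx": 0, "dy": 0, "dz": 0.0008, "wx": 0, "wy": 0, "wz": 0},
])

```text
time_s: 13.3
tcp_pos: [0.4697, 0.1021, 0.0951]
ee_rot: [[0.988, -0.155, 0.001], [-0.155, -0.988, -0.0], [0.001, -0.0, -1.0]]
wrist_force: [-2.3, -0.0, 9.6]
gripper_width: 0.174
```

```bash
python3 - <<'E'
from cmd import *
s=shot("wrist","w10",(240,150,400,270),5);print(s["tcp_pos"],s["wrist_force"],s["moment"],s["ee_rot"])
shot("scene","s10",(320,200,430,290),6);s=r.sense();print(s["tcp_pos"],s["wrist_force"],s["moment"])
E
```

```text
[0.46973924 0.10208338 0.09505505] [-2.34691447e+00 -1.00765994e-03  9.58610197e+00] [-0.21785558  0.86855594 -0.02361312] [[ 9.87839105e-01 -1.55474112e-01  1.30528744e-03]
 [-1.55474227e-01 -9.87839949e-01 -1.40021929e-05]
 [ 1.29159206e-03 -1.89106642e-04 -9.99999148e-01]]
[0.46972035 0.10208723 0.0950624 ] [-2.72481818  0.68359972  8.76211199] [-0.22646771  0.90298505 -0.01362692]
```

View pics/w10.png

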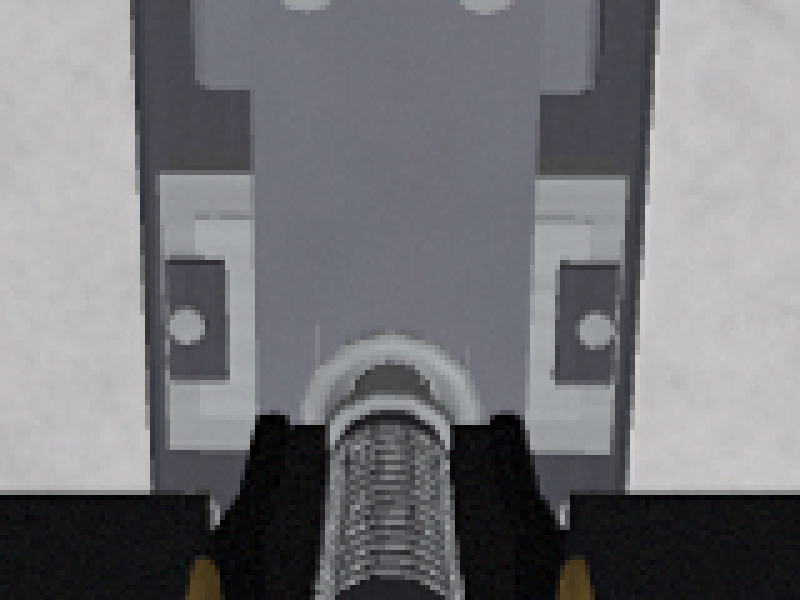

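View pics/s10.png

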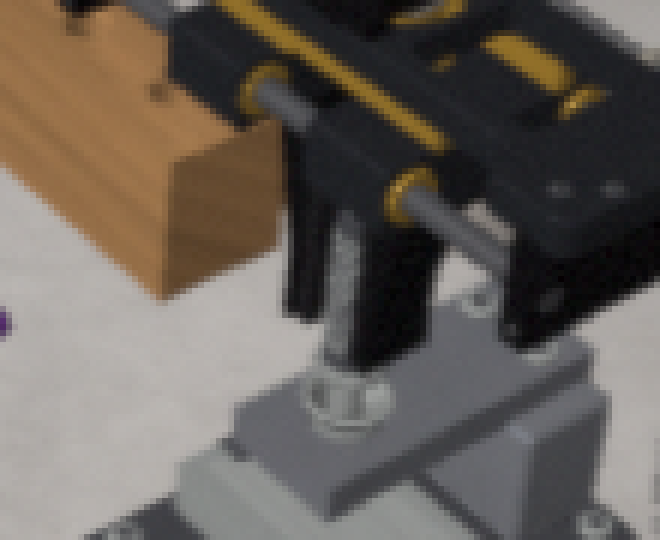

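Emit:
drive_tool([
  {"dx": -0.0001, "dy": 0, "dz": 0.0003, "wx": 0, "wy": 0, "wz": 0},
  {"dx": -0.0002, "dy": 0, "dz": 0.0006, "wx": 0, "wy": 0, "wz": 0},
  {"dx": -0.0003, "dy": 0, "dz": 0.0009, "wx": 0, "wy": 0, "wz": 0},
  {"dx": -0.0003, "dy": 0, "dz": 0.0009, "wx": 0, "wy": 0, "wz": 0},
])

```text
time_s: 13.8
tcp_pos: [0.4696, 0.1021, 0.0944]
ee_rot: [[0.988, -0.155, 0.002], [-0.155, -0.988, -0.0], [0.002, -0.0, -1.0]]
wrist_force: [-2.2, -1.2, 10.9]
gripper_width: 0.178
```

Emit:
drive_tool([
  {"dx": 0, "dy": 0, "dz": 0.0003, "wx": 0, "wy": 0, "wz": 0},
  {"dx": -0.0001, "dy": 0, "dz": 0.0006, "wx": 0, "wy": 0, "wz": 0},
  {"dx": -0.0002, "dy": 0, "dz": 0.0009, "wx": 0, "wy": 0, "wz": 0},
  {"dx": -0.0002, "dy": 0, "dz": 0.0009, "wx": 0, "wy": 0, "wz": 0},
])

```text
time_s: 14.2
tcp_pos: [0.4697, 0.1022, 0.0937]
ee_rot: [[0.988, -0.155, 0.002], [-0.155, -0.988, -0.0], [0.002, -0.0, -1.0]]
wrist_force: [-2.2, -0.9, 11.7]
gripper_width: 0.175
```

Emit:
drive_tool([
  {"dx": 0, "dy": 0, "dz": 0.0002, "wx": 0, "wy": 0, "wz": 0},
  {"dx": 0, "dy": 0, "dz": 0.0003, "wx": 0, "wy": 0, "wz": 0},
  {"dx": 0, "dy": 0, "dz": 0.0003, "wx": 0, "wy": 0, "wz": 0},
  {"dx": 0, "dy": 0, "dz": 0.0003, "wx": 0, "wy": 0, "wz": 0},
])

```text
time_s: 14.6
tcp_pos: [0.4697, 0.1022, 0.0936]
ee_rot: [[0.988, -0.155, 0.002], [-0.155, -0.988, 0.0], [0.002, -0.0, -1.0]]
wrist_force: [-2.7, 0.0, 12.0]
gripper_width: 0.174
```

```bash
python3 - <<'E'
from cmd import *
for i in range(8):
    s=r.sense();print(s["time_s"],s["tcp_pos"],s["wrist_force"],s["moment"]);cams.capture("top")
E
```

```text
14.6 [0.46967681 0.10217209 0.09355565] [-2.65923065  0.03242886 11.99969176] [-0.43520889  0.9425935  -0.02241672]
14.65 [0.46969293 0.10220127 0.09355482] [-2.35149398 -1.20627624 10.5890334 ] [-0.45565239  0.9746903  -0.05586163]
14.7 [0.46966927 0.10217916 0.09355301] [-2.82299269 -1.56543979 12.58173255] [-0.43265062  0.9110735   0.0158571 ]
14.75 [0.46969215 0.10217691 0.09355594] [-1.48488091 -0.61055262 11.08765233] [-0.4639365   0.94854657  0.03049235]
14.8 [0.46968165 0.10218393 0.09354937] [-1.92224628 -1.57452529 12.40065891] [-0.45643568  0.88713314  0.06226481]
14.85 [0.46966018 0.10217382 0.09353538] [-3.08800156 -0.83950226 12.35567094] [-0.39387389  0.91428418  0.03013071]
14.9 [0.46967838 0.1021834  0.09355781] [-3.49065113 -1.20234481 12.10380573] [-0.41505357  0.97815997  0.04276941]
14.95 [0.46969968 0.10217521 0.09356303] [-2.91920711 -1.22043167 11.30687815] [-0.41806568  0.9482937  -0.02724302]
```

Emit:
drive_tool([
  {"dx": 0, "dy": 0, "dz": 0.0002, "wx": 0, "wy": 0, "wz": 0},
  {"dx": 0, "dy": 0, "dz": 0.0003, "wx": 0, "wy": 0, "wz": 0},
  {"dx": 0, "dy": 0, "dz": 0.0003, "wx": 0, "wy": 0, "wz": 0},
  {"dx": 0, "dy": 0, "dz": 0.0003, "wx": 0, "wy": 0, "wz": 0},
  {"dx": 0, "dy": 0, "dz": 0.0003, "wx": 0, "wy": 0, "wz": 0},
  {"dx": 0, "dy": 0, "dz": 0.0003, "wx": 0, "wy": 0, "wz": 0},
  {"dx": 0, "dy": 0, "dz": 0.0003, "wx": 0, "wy": 0, "wz": 0},
  {"dx": 0, "dy": 0, "dz": 0.0003, "wx": 0, "wy": 0, "wz": 0},
  {"dx": 0, "dy": 0, "dz": 0.0003, "wx": 0, "wy": 0, "wz": 0},
  {"dx": 0, "dy": 0, "dz": 0.0003, "wx": 0, "wy": 0, "wz": 0},
  {"dx": 0, "dy": 0, "dz": 0.0003, "wx": 0, "wy": 0, "wz": 0},
  {"dx": 0, "dy": 0, "dz": 0.0003, "wx": 0, "wy": 0, "wz": 0},
])

```text
time_s: 16.2
tcp_pos: [0.4697, 0.1022, 0.0933]
ee_rot: [[0.988, -0.155, 0.002], [-0.155, -0.988, 0.0], [0.002, -0.0, -1.0]]
wrist_force: [-2.1, -1.3, 11.7]
gripper_width: 0.177
```

```bash
python3 - <<'E'
from cmd import *
F=[]
for i in range(8):
    s=r.sense();F.append(np.r_[s["wrist_force"],s["tcp_pos"]]);cams.capture("top")
print(np.mean(F,0))
for a in [(0,0,.0015),(0,0,.001)]+[(0,0,.0015)]*11+[(0,0,.0004),(0,0,.0006),(0,0,.0008),(-.0003,0,.0009),(-.0002,0,.0009),(0,0,.0003),(0,0,.0003)]: p=apply(*a)
print(p)
E
```

```text
[-2.55832371 -1.00937994 12.5976904   0.46971122  0.10219131  0.09333181]
[0.46882963 0.1025591  0.0918    ]
```

Emit:
drive_tool([
  {"dx": 0.0002, "dy": 0, "dz": -0.001, "wx": 0, "wy": 0, "wz": 0},
  {"dx": 0.0005, "dy": 0, "dz": -0.003, "wx": 0, "wy": 0, "wz": 0},
  {"dx": 0.0005, "dy": 0, "dz": -0.006, "wx": 0, "wy": 0, "wz": 0},
  {"dx": 0.0005, "dy": 0, "dz": -0.011, "wx": 0, "wy": 0, "wz": 0},
  {"dx": 0.0005, "dy": 0, "dz": -0.017, "wx": 0, "wy": 0, "wz": 0},
  {"dx": 0.0005, "dy": 0, "dz": -0.023, "wx": 0, "wy": 0, "wz": 0},
  {"dx": 0.0005, "dy": 0, "dz": -0.03, "wx": 0, "wy": 0, "wz": 0},
  {"dx": 0.0005, "dy": 0, "dz": -0.037, "wx": 0, "wy": 0, "wz": 0},
  {"dx": 0.0005, "dy": 0, "dz": -0.044, "wx": 0, "wy": 0, "wz": 0},
  {"dx": 0.0005, "dy": 0, "dz": -0.053, "wx": 0, "wy": 0, "wz": 0},
  {"dx": 0.0005, "dy": 0, "dz": -0.06, "wx": 0, "wy": 0, "wz": 0},
  {"dx": 0.0005, "dy": 0, "dz": -0.064, "wx": 0, "wy": 0, "wz": 0},
  {"dx": 0.0005, "dy": 0, "dz": -0.064, "wx": 0, "wy": 0, "wz": 0},
  {"dx": 0.0005, "dy": 0, "dz": -0.064, "wx": 0, "wy": 0, "wz": 0},
  {"dx": 0.0005, "dy": 0, "dz": -0.064, "wx": 0, "wy": 0, "wz": 0},
])

```text
time_s: 18.1
tcp_pos: [0.4689, 0.1019, 0.1549]
ee_rot: [[0.988, -0.156, -0.001], [-0.156, -0.988, -0.0], [-0.001, 0.001, -1.0]]
wrist_force: [-0.8, 0.4, -1.4]
gripper_width: 0.173
```

```bash
python3 - <<'E'
from cmd import *
print(apply(.0005,0,-.064))
s=shot("wrist","w11",(240,130,400,250),5);np.savez("pics/w11.npz",**s);print(s["time_s"],s["tcp_pos"],s["gripper_width"],s["wrist_force"],s["moment"])
shot("scene","s11",(320,180,430,290),5)
p,R=load();print(delta(p,R,[.5585,.2405,.15],R))
E
```

```text
[0.46932348 0.10248096 0.1558    ]
18.1 [0.46890075 0.10188144 0.15494536] 0.17253319231202555 [-0.81284419  0.44969879 -1.38848518] [-0.0094908   0.00184261 -0.00939093]
(array([ 0.0665, -0.1503,  0.0058]), array([0., 0., 0.]))
```

View pics/w11.png

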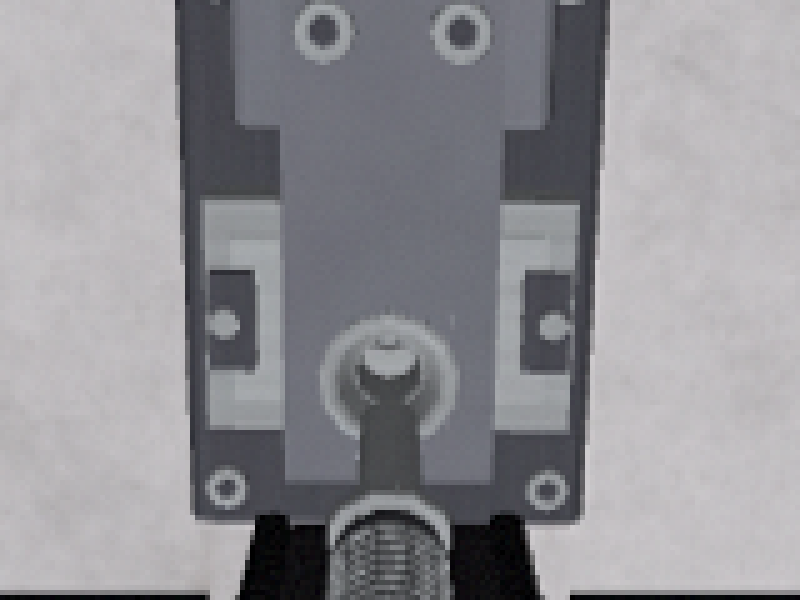

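View pics/s11.png

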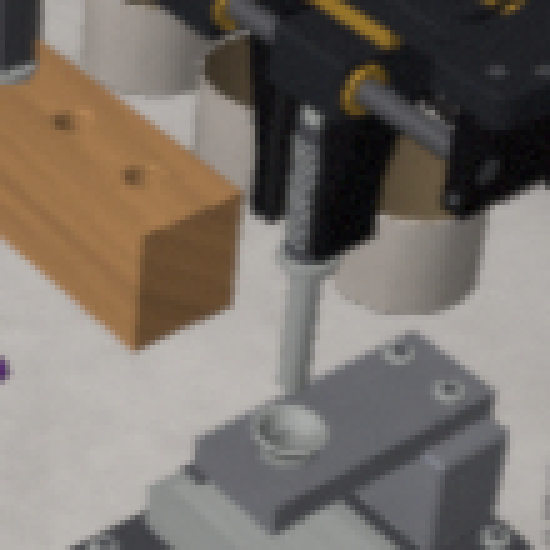

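```bash
python3 - <<'E'
from cmd import *
s=np.load("pics/w6.npz");K=wristP(s);X=atz(K,(314.6,203.3),.056);print("hole2 raw",X)
s=np.load("pics/w7.npz");K=wristP(s);t=atz(K,(318.1,213.2),s["tcp_pos"][2]-.0656);print("tip bias",t-s["tcp_pos"])
G=X-(t-s["tcp_pos"]);print("goal tcp",G[:2])
p,R=load();print(delta(p,R,[G[0],G[1],.14],R))
E
```

```text
hole2 raw [0.55789898 0.24059148 0.056     ]
tip bias [-0.00045385 -0.00251536 -0.0656    ]
goal tcp [0.55835283 0.24310684]
(array([ 0.066 , -0.1528,  0.0158]), array([0., 0., 0.]))
```

Height held during the traverse, lowered at the end.

Emit:
drive_tool([
  {"dx": 0.004, "dy": -0.01, "dz": 0, "wx": 0, "wy": 0, "wz": 0},
  {"dx": 0.015, "dy": -0.035, "dz": 0, "wx": 0, "wy": 0, "wz": 0},
  {"dx": 0.03, "dy": -0.07, "dz": 0, "wx": 0, "wy": 0, "wz": 0},
  {"dx": 0.046, "dy": -0.107, "dz": 0, "wx": 0, "wy": 0, "wz": 0},
  {"dx": 0.059, "dy": -0.136, "dz": 0, "wx": 0, "wy": 0, "wz": 0},
  {"dx": 0.064, "dy": -0.149, "dz": 0.003, "wx": 0, "wy": 0, "wz": 0},
  {"dx": 0.066, "dy": -0.153, "dz": 0.009, "wx": 0, "wy": 0, "wz": 0},
  {"dx": 0.066, "dy": -0.153, "dz": 0.016, "wx": 0, "wy": 0, "wz": 0},
  {"dx": 0.066, "dy": -0.153, "dz": 0.016, "wx": 0, "wy": 0, "wz": 0},
  {"dx": 0.066, "dy": -0.153, "dz": 0.016, "wx": 0, "wy": 0, "wz": 0},
  {"dx": 0.066, "dy": -0.153, "dz": 0.016, "wx": 0, "wy": 0, "wz": 0},
])

```text
time_s: 19.3
tcp_pos: [0.5582, 0.2422, 0.1399]
ee_rot: [[0.988, -0.157, 0.001], [-0.157, -0.988, 0.0], [0.0, -0.0, -1.0]]
wrist_force: [-0.3, 0.7, -1.1]
gripper_width: 0.174
```

```bash
python3 - <<'E'
from cmd import *
print(apply(.066,-.153,.016))
s=shot("wrist","w12",(260,160,380,250),6.5);np.savez("pics/w12.npz",**s);print(s["time_s"],s["tcp_pos"],s["gripper_width"],s["wrist_force"],s["moment"])
shot("scene","s12",(300,130,400,240),5)
E
```

```text
[0.55842081 0.24328816 0.1398    ]
19.3 [0.55818486 0.24217552 0.13991516] 0.17446109422427228 [-0.31724196  0.74821565 -1.07703511] [-0.0179594   0.01178835  0.02339158]
```

View pics/w12.png

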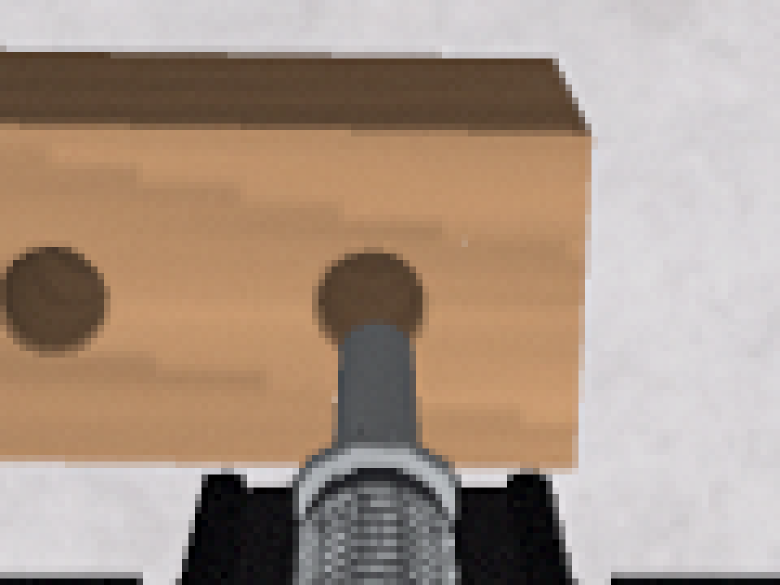

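View pics/s12.png

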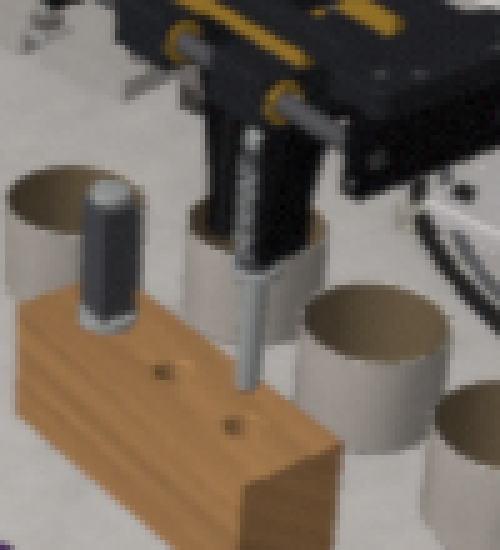

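```bash
python3 - <<'E'
from cmd import *
s=np.load("pics/w12.npz");K=wristP(s);X=atz(K,(317.0,206.3),.056)
G=X-np.array([-.00045,-.0025,0]);p=s["tcp_pos"];print(G,p,s["ee_rot"].T@(G-p), r.sense()["tcp_pos"])
E
```

```text
[0.5586053  0.24308655 0.056     ] [0.55818486 0.24217552 0.13991516] [ 0.00023219 -0.00093826  0.08391559] [0.55833042 0.24249509 0.14001517]
```

Emit:
drive_tool([
  {"dx": 0.0002, "dy": -0.0006, "dz": 0.004, "wx": 0, "wy": 0, "wz": 0},
  {"dx": 0.0002, "dy": -0.0006, "dz": 0.01, "wx": 0, "wy": 0, "wz": 0},
  {"dx": 0.0002, "dy": -0.0006, "dz": 0.014, "wx": 0, "wy": 0, "wz": 0},
  {"dx": 0.0002, "dy": -0.0006, "dz": 0.018, "wx": 0, "wy": 0, "wz": 0},
  {"dx": 0.0002, "dy": -0.0006, "dz": 0.022, "wx": 0, "wy": 0, "wz": 0},
  {"dx": 0.0002, "dy": -0.0006, "dz": 0.024, "wx": 0, "wy": 0, "wz": 0},
])

```text
time_s: 20.0
tcp_pos: [0.5584, 0.2433, 0.1147]
ee_rot: [[0.988, -0.156, -0.001], [-0.156, -0.988, -0.001], [-0.001, 0.001, -1.0]]
wrist_force: [-0.1, -0.4, -2.1]
gripper_width: 0.176
```

Emit:
drive_tool([
  {"dx": 0, "dy": 0, "dz": 0.005, "wx": 0, "wy": 0, "wz": 0},
  {"dx": 0, "dy": 0, "dz": 0.01, "wx": 0, "wy": 0, "wz": 0},
  {"dx": 0, "dy": 0, "dz": 0.015, "wx": 0, "wy": 0, "wz": 0},
  {"dx": 0, "dy": 0, "dz": 0.02, "wx": 0, "wy": 0, "wz": 0},
  {"dx": 0, "dy": 0, "dz": 0.02, "wx": 0, "wy": 0, "wz": 0},
])

```text
time_s: 20.5
tcp_pos: [0.558, 0.243, 0.0943]
ee_rot: [[0.988, -0.156, -0.002], [-0.156, -0.988, -0.001], [-0.001, 0.001, -1.0]]
wrist_force: [-0.3, -0.4, -2.0]
gripper_width: 0.177
```

```bash
python3 - <<'E'
from cmd import *
apply(.0002,-.0006,.024);print(apply(0,0,.02))
s=shot("wrist","w13",(240,130,400,250),5);print(s["time_s"],s["tcp_pos"],s["gripper_width"],s["wrist_force"],s["moment"])
shot("scene","s13",(300,130,400,240),5)
E
```

```text
[0.55871211 0.24384954 0.0958    ]
20.5 [0.55804689 0.24304443 0.09431059] 0.17675167318554996 [-0.31848266 -0.42444119 -2.01772988] [-0.02211982  0.00787681  0.0245653 ]
```

View pics/w13.png

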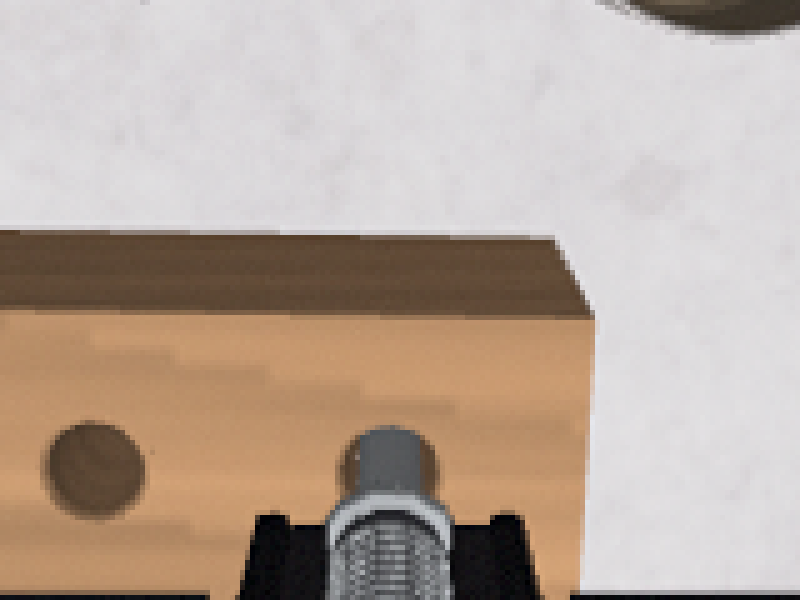

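Emit:
drive_tool([
  {"dx": 0.0002, "dy": 0, "dz": 0.005, "wx": 0, "wy": 0, "wz": 0},
  {"dx": 0.0002, "dy": 0, "dz": 0.01, "wx": 0, "wy": 0, "wz": 0},
  {"dx": 0.0002, "dy": 0, "dz": 0.015, "wx": 0, "wy": 0, "wz": 0},
  {"dx": 0.0002, "dy": 0, "dz": 0.019, "wx": 0, "wy": 0, "wz": 0},
  {"dx": 0.0002, "dy": 0, "dz": 0.022, "wx": 0, "wy": 0, "wz": 0},
  {"dx": 0.0002, "dy": 0, "dz": 0.0235, "wx": 0, "wy": 0, "wz": 0},
  {"dx": 0.0002, "dy": 0, "dz": 0.0235, "wx": 0, "wy": 0, "wz": 0},
])

```text
time_s: 21.3
tcp_pos: [0.5587, 0.2433, 0.0716]
ee_rot: [[0.988, -0.156, -0.0], [-0.156, -0.988, -0.0], [-0.0, 0.0, -1.0]]
wrist_force: [-0.2, -0.2, -1.6]
gripper_width: 0.176
```

Emit:
drive_tool([
  {"dx": 0, "dy": 0, "dz": 0.0005, "wx": 0, "wy": 0, "wz": 0},
  {"dx": 0, "dy": 0, "dz": 0.001, "wx": 0, "wy": 0, "wz": 0},
  {"dx": 0, "dy": 0, "dz": 0.0015, "wx": 0, "wy": 0, "wz": 0},
])

```text
time_s: 21.6
tcp_pos: [0.5589, 0.2435, 0.0705]
ee_rot: [[0.988, -0.156, 0.0], [-0.156, -0.988, 0.0], [0.0, -0.0, -1.0]]
wrist_force: [0.4, -0.1, -0.9]
gripper_width: 0.179
```

Emit:
drive_tool([
  {"dx": 0, "dy": 0, "dz": 0.0004, "wx": 0, "wy": 0, "wz": 0},
  {"dx": 0, "dy": 0, "dz": 0.0008, "wx": 0, "wy": 0, "wz": 0},
  {"dx": 0, "dy": 0, "dz": 0.001, "wx": 0, "wy": 0, "wz": 0},
  {"dx": 0, "dy": 0, "dz": 0.001, "wx": 0, "wy": 0, "wz": 0},
])

```text
time_s: 22.0
tcp_pos: [0.5588, 0.2434, 0.0696]
ee_rot: [[0.988, -0.156, 0.0], [-0.156, -0.988, -0.0], [0.0, -0.0, -1.0]]
wrist_force: [-0.4, -0.5, 0.2]
gripper_width: 0.171
```

Emit:
drive_tool([
  {"dx": 0, "dy": 0, "dz": 0.0003, "wx": 0, "wy": 0, "wz": 0},
  {"dx": 0, "dy": 0, "dz": 0.0003, "wx": 0, "wy": 0, "wz": 0},
])

```text
time_s: 22.2
tcp_pos: [0.5588, 0.2434, 0.0696]
ee_rot: [[0.988, -0.156, 0.0], [-0.156, -0.988, -0.0], [0.0, -0.0, -1.0]]
wrist_force: [-1.1, -0.0, 3.7]
gripper_width: 0.178
```

Emit:
drive_tool([
  {"dx": 0, "dy": 0, "dz": 0, "wx": 0, "wy": 0, "wz": 0},
  {"dx": 0, "dy": 0, "dz": 0, "wx": 0, "wy": 0, "wz": 0},
  {"dx": 0, "dy": 0, "dz": 0, "wx": 0, "wy": 0, "wz": 0},
  {"dx": 0, "dy": 0, "dz": 0, "wx": 0, "wy": 0, "wz": 0},
  {"dx": 0, "dy": 0, "dz": 0, "wx": 0, "wy": 0, "wz": 0},
  {"dx": 0, "dy": 0, "dz": 0, "wx": 0, "wy": 0, "wz": 0},
  {"dx": 0, "dy": 0, "dz": 0, "wx": 0, "wy": 0, "wz": 0},
  {"dx": 0, "dy": 0, "dz": 0, "wx": 0, "wy": 0, "wz": 0},
], gripper=0.7)

```text
time_s: 23.0
tcp_pos: [0.5588, 0.2434, 0.069]
ee_rot: [[0.988, -0.156, 0.0], [-0.156, -0.988, 0.0], [-0.0, -0.0, -1.0]]
wrist_force: [0.3, 0.5, 0.2]
gripper_width: 0.69
```

```bash
python3 - <<'E'
from cmd import *
s=shot("wrist","w14",(240,130,400,250),5);print(s["time_s"],s["tcp_pos"],s["gripper_width"],s["wrist_force"])
shot("scene","s14",(300,130,400,240),5)
E
```

```text
23.0 [0.55878412 0.24338246 0.0690315 ] 0.6903057137841563 [0.28122887 0.49925502 0.20426857]
```

View pics/w14.png

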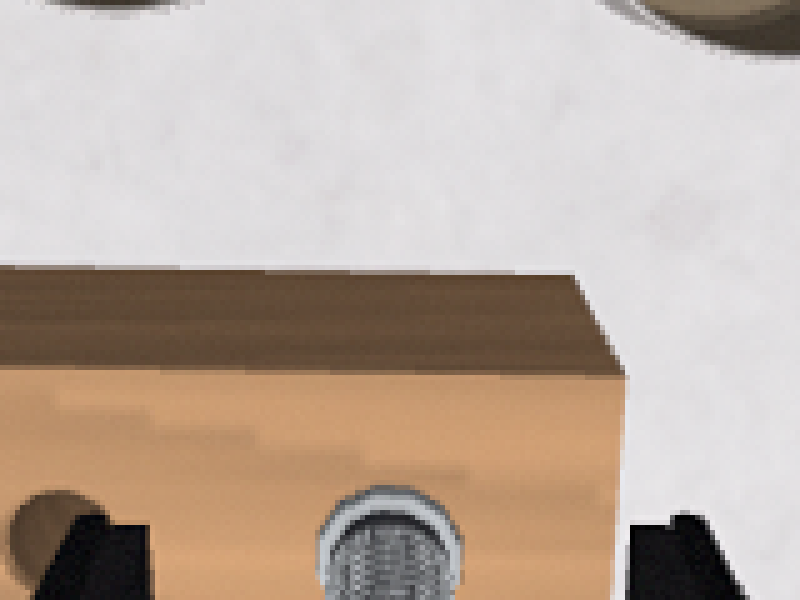

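View pics/s14.png

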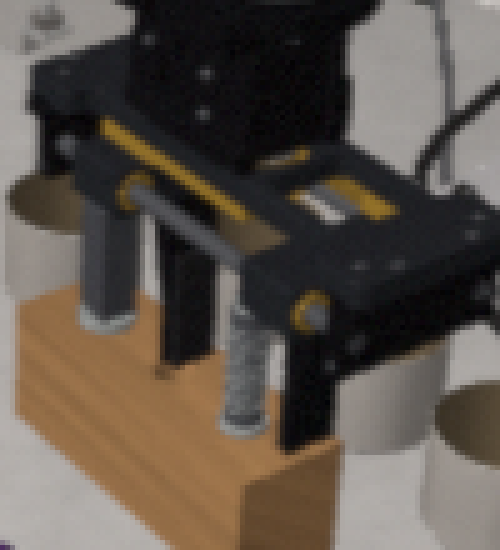

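Punch is down on its collar at (235,425 in the scene crop), with both fingers free. Raising straight up.

Emit:
drive_tool([
  {"dx": 0, "dy": 0, "dz": -0.01, "wx": 0, "wy": 0, "wz": 0},
  {"dx": 0, "dy": 0, "dz": -0.03, "wx": 0, "wy": 0, "wz": 0},
  {"dx": 0, "dy": 0, "dz": -0.06, "wx": 0, "wy": 0, "wz": 0},
  {"dx": 0, "dy": 0, "dz": -0.1, "wx": 0, "wy": 0, "wz": 0},
  {"dx": 0, "dy": 0, "dz": -0.13, "wx": 0, "wy": 0, "wz": 0},
  {"dx": -0.03, "dy": 0, "dz": -0.15, "wx": 0, "wy": 0, "wz": 0},
  {"dx": -0.07, "dy": 0, "dz": -0.15, "wx": 0, "wy": 0, "wz": 0},
  {"dx": -0.07, "dy": 0, "dz": -0.15, "wx": 0, "wy": 0, "wz": 0},
  {"dx": -0.07, "dy": 0, "dz": -0.15, "wx": 0, "wy": 0, "wz": 0},
])

```text
time_s: 24.0
tcp_pos: [0.4893, 0.2546, 0.2205]
ee_rot: [[0.988, -0.155, 0.002], [-0.155, -0.988, 0.001], [0.002, -0.002, -1.0]]
wrist_force: [0.7, 0.6, 0.2]
gripper_width: 0.699
```

```bash
python3 - <<'E'
from cmd import *
s=shot("wrist","w15");np.savez("pics/w15.npz",**s);print(s["time_s"],s["tcp_pos"],s["gripper_width"],s["wrist_force"])
shot("scene","s15",(270,140,440,320),3.3)
E
```

```text
24.0 [0.48929449 0.25457711 0.22046101] 0.699262339337531 [0.69585281 0.60321662 0.16084919]
```

View pics/w15.png

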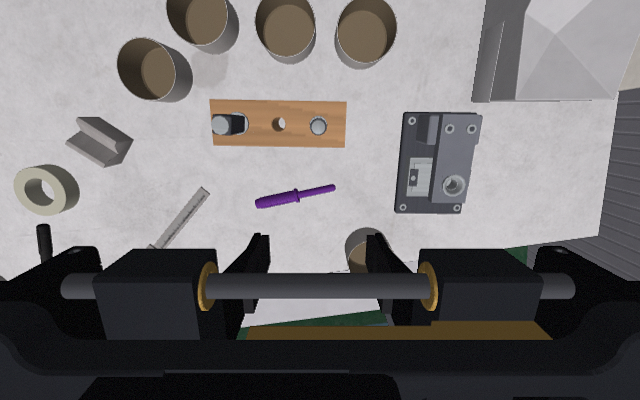

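View pics/s15.png

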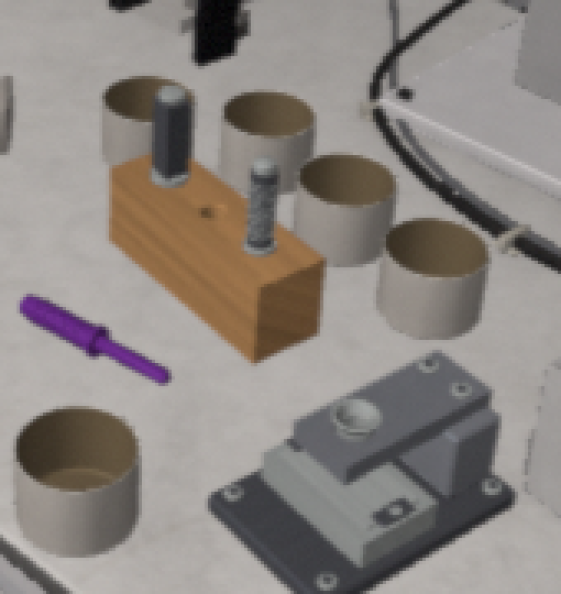

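```bash
python3 - <<'E'
from h import *
L=[]
for n in("s6","s7","s8","s10","s11"):
    L.append(cv2.resize(np.load(f"pics/{n}.npy")[150:290,250:380],None,fx=1.2,fy=1.2))
L=[cv2.resize(x,(156*2//2,168)) for x in L]
cv2.imwrite("pics/purp.png",np.hstack(L))
K=wristP(np.load("pics/w15.npz"));b=np.array([-.00045,-.0025,0])
print("dome",atz(K,(318.5,126),.116)-b,"hole1",atz(K,(280,124.5),.056)-b)
for n in("s4","s15"):print(n)
a=np.load("pics/s15.npy").astype(int);b=cv2.imread("pics/scene0.png").astype(int)
d=np.abs(a-b).max(2)>40;m=cv2.connectedComponentsWithStats(d.astype(np.uint8))
print([tuple(x) for x in m[2][1:] if x[4]>15])
E
```

```text
dome [0.55957118 0.24328931 0.116     ] hole1 [0.5656719  0.28586665 0.056     ]
s4
s15
[(np.int32(0), np.int32(0), np.int32(53), np.int32(22), np.int32(1051)), (np.int32(271), np.int32(0), np.int32(107), np.int32(160), np.int32(7040)), (np.int32(0), np.int32(22), np.int32(75), np.int32(126), np.int32(4693)), (np.int32(304), np.int32(35), np.int32(21), np.int32(8), np.int32(120)), (np.int32(72), np.int32(107), np.int32(5), np.int32(5), np.int32(17)), (np.int32(276), np.int32(209), np.int32(50), np.int32(51), np.int32(720)), (np.int32(0), np.int32(294), np.int32(23), np.int32(106), np.int32(1183)), (np.int32(172), np.int32(397), np.int32(13), np.int32(3), np.int32(26))]
```

View pics/purp.png

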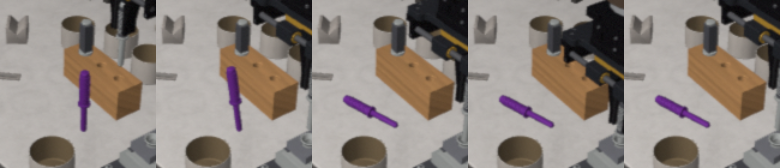

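```bash
python3 - <<'E'
from station import r,cams,ticket
print(r.sense()["time_s"]);print(ticket.finish_job())
E
```

```text
24.1
the job is handed in; nothing more can be done
None
```

I pressed the dot with the round punch, put the punch back in its rack hole, and handed the job in at 24.1 s. No verdict was reported.

- **Press:** the punch went through the bush without measurable side load until it touched the tag. I pressed to about 14 N and held it for over a second. The dot is about 2.4 mm deep by force and about 2.7 mm by tool travel. The two estimates differ slightly, but both are inside 1.7 to 3.5 mm. Side force while pressing was about 2.5 N, and tool tilt stayed near 0.002 rad.
- **Return:** I drew the punch straight up out of the bush and set it back in the -y end hole. The collar met the rack top at the same tool height as at the pick-up (69.6 mm). In the last scene picture the punch's top is in the same place as at the start, and it stands upright.
- **Everything else:** comparing the first and last scene pictures shows no change apart from the arm and the purple look-alike. The square punch, cups, V block and jig are where they were.
- **What did not stay put:** the purple look-alike, which was balanced on its tip, fell over on its own early in the run. It was already leaning at 6.6 s, while the arm was clear of it above the jig, and it is now lying on the worktop. I did not touch it.
- **Calibration:** the wrist camera was about 2.5 mm off sideways. I corrected for this by lining up the punch tip against the bush and hole in the same picture.

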